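# Clamp a valve block with the eccentric lever

### The arm

A 7-joint arm with a two-finger parallel gripper is mounted at the origin on the work surface. World frame = base frame: x ahead of the robot, y to its left, z up, the work surface at z = 0. Lengths are in m, angles in rad, forces in N, time in s.
With the tool pointing down it reaches from about 0.4 to 0.875 m from the base axis. Payload 19.3 kg.
Tool frame: the origin (TCP) lies at the very end of the fingers, on their centre line; the grasp point (between the pads) lies bot.grasp_offset behind it (bot.grasp_offset is the distance from the TCP to the grasp point, in m); z points along the fingers, y is the direction in which the jaws open and shut (so a half turn about z gives the same grasp; the last joint's range is limited). The gripper opens to 85 mm and grips with 20 to 120 N. Pads are 22 mm wide; open, the fingers measure 114 mm over their backs; the gripper's body (76 mm by 85 mm) begins 54 mm behind the grasp point. The pads swing forward as they close: fully open they stand 13 mm farther back than shut.
Start: joints at [-1.378, 0.521, -0.036, 1.599, 0.021, 1.021, -0.113], TCP at [0.162, 0.604, 0.231] pointing down, gripper open.
Joint ranges: [-2.91, 2.91], [-0.3, 2.13], [-1.5, 1.42], [0.17, 2.43], [-1.26, 4.41], [0.16, 1.93], [-2.52, 2.52]. Speed limits (rad/s): [1.89, 1.89, 2.39, 2.39, 3.01, 3.01, 3.01].

### API

Orientations are given as [roll, pitch, yaw] about the fixed x, y, z axes, in that order (R = Rz(yaw) Ry(pitch) Rx(roll)).
In Python, from workcell import bot gives the robot as it stands. The module is installed in compiled form; this text tells all that it offers.
- The arm moves only by the shell command python3 -m handwheel 'ROWS' [OPENING] [FORCE]. ROWS is JSON, a list of rows, each a list of 6 numbers: the shift along the tool's x, y, z as a fraction of full scale, then the turn, a rotation vector about the tool's x, y, z as a fraction of full scale. In form: [[x, y, z, rx, ry, rz], ...]. A call has 1 to 8 rows; each row shifts and turns the commanded pose from where the row before left it, along the tool's axes as they then stand; what a row does not reach is not made up. Full scale, the value 1, is 0.025 m for a shift and 360 degrees for a turn. A row lasts 1/8 s, in which the tool goes at most 62.5 mm and 10.7 degrees, less where a joint would pass 70% of its speed; a pose out of reach is approached as far as the arm can. A call with a number of a shift or a turn outside -1 to 1 is refused whole. A call with a gripper value outside its range is refused whole. OPENING is the closure, from -1 (fully open) to 1 (shut), set as the call begins (- or left out, the last holds). The fingers move at their own pace and stop on an object; FORCE is the grip in N (left out, the last holds). Time passes only in rows, so rows that do not move let the fingers close. It gives the time, the measured TCP pose, the force and the opening at its end, in the units of the state.
- bot.observe(): the state, without advancing time (a new reading comes with each control period).
- bot.grab_frame(name): name is "scene" or "top"; returns a dict with "pixels" (400x640x3 uint8, blue, green, red), "vertical_fov" (degrees; the focal length in pixels is half the picture's height over the tangent of half this angle, whatever the lens; pixels are square), "cx", "cy" (the principal point, pixels), "D" ([k1, k2, p1, p2, k3] as OpenCV has them; the pictures are not rectified), "R" (3x3) and "t" (3): a world point X has camera coordinates R X + t. Camera axes: x right, y down, z forward; pixel columns grow to the right and rows downward; lengths in m; the calibration is good to about 2 mm. A picture is of the moment at which its call begins. There is no depth.
- bot.job_done(): hands the job in, once; it reports no verdict.
Trained networks look in a picture, given as the dict that the camera call returned (one of the last four; its "shot" number tells which), for a name from the list of things; names that differ only in an ending like _2 or _b are one class to them, and where a whole thing is asked for, a point or a joint stands for the part that bears it (a point fixed in the world has none). Each returns a list of dicts, best first, with "score" (0 to 1); they miss things now and then, are a little off and sometimes report something else, mostly with a low value. They report only what shows in the picture. A call takes as long as a camera call. They do not tell look-alikes from the thing itself.
- bot.trace(picture, thing): "region" (400x640 bool, what is visible of it) and "point" ([column, row] in pixels, amid what is visible of it).
The state is a dict: "clock": time; "qpos": joint angles; "qd": joint speeds; "joint_efforts": joint torques, N m; "position": TCP position; "tool_rot": TCP orientation; "force": force on the tool from outside, world axes, zero at the start; "moment": the same for the moment, N m; "grip_width": finger opening in m.
Only numpy, scipy, OpenCV 4.12 (cv2) and the standard library are available. Lean on these libraries where they do the work, as an engineer would, in place of code of your own. Each camera call takes 0.05 s, during which the arm holds its last target.

### The job

Pick up the aluminium valve block and set it flat in the clamping fixture, pushed into the corner so that its long side lies along the rubber cushion of the fence and its end against the end stop. Then swing the orange lever counter-clockwise until its eccentric lobe bears on the block and clamps it with about 12 newtons (never more than 25, the casting is thin), and let go, leaving it clamped. Leave the loose tools and the tub where they are.

Things in the scene. Friction and masses are not known exactly. Their poses are not given: they have to be found in the camera images.
- fixture: Clamping fixture, fixed on the bench (bench top z = 0): dark steel plate 180 (x) by 150 (y) by 12 mm with a blue fence and a blue end stop. Origin: centre of the plate's underside, z up. In its frame, the fence's black rubber cushion faces -x at x = +45 mm, y = -50 to +50 mm; cushion and fence reach 34 mm above the bench. The cushion gives way 1 mm per 10 N.
- end_stop (a point): Point on the end stop's top edge. In the fixture's frame the end stop faces -y at y = +35 mm, reaches from x = +8 to +48 mm and stands up to 30 mm above the bench.
- home (a point): The block's place in the corner, on top of the plate (12 mm above the bench), at x = +23, y = 0 mm of the fixture's frame: where the centre of the block's underside is when the block is fully home, touching cushion and end stop, its x axis along the fixture's. Axes as the fixture's.
- pivot (a point): Vertical axis of the lever, at the top of the plate (12 mm above the bench), at x = -27.5, y = 0 mm of the fixture's frame. Under the lever, fixed to it, is the lobe: a steel disc 48 mm across, 14 to 34 mm above the bench, its centre 8 mm off this axis. At the start it is 8 mm or more clear of a block that is home. Lever angles are counted from the fixture's x axis.
- lever: Orange lever, turning about the pivot. Origin: on the pivot, at the plate's top; x axis towards the grip. Bar 36 to 44 mm above the bench. It starts at 1.6 to 1.8 rad and turns counter-clockwise (seen from above), at most to 4.6 rad. The lobe's setting on it varies and is not given: it meets a block at home somewhere from 2.9 to 3.9 rad; a block not home is pushed along earlier.
- knob_mid (a point): Centre (half-way up) of the lever's black round grip, 22 mm in diameter, 47 to 83 mm above the bench, 70 mm from the pivot; it spins freely on its pin. Pull at the grip, square to the lever, beyond the 0.6 N of free turning: 0.35 to 0.55 N per newton of clamping, by friction (about 5 N at 12 N). Past firm contact each 0.1 rad adds about 6 N of clamping. Let go, the lever stays and keeps clamping.
- block: The loose valve block: aluminium, 44 (x) by 70 (y) by 26 mm high with a round brass port on top; 0.2 to 0.35 kg. Origin: centre of its underside, which lies on the bench at the start; z up. It may go in either way round (half a turn makes no difference).
- port_mid (a point): Centre (half-way up) of the block's brass port, 24 mm in diameter and 30 mm high, on the block's vertical centre line: 41 mm above the block's underside; the port reaches from 26 to 56 mm above the underside. Grasp the block here.
- socket: Bystander: loose steel socket, 32 mm in diameter and 38 mm high, standing. Origin at the centre of its underside.
- tub: Bystander: loose white open tub, 76 mm across the rim and 50 mm high. Origin at the centre of its underside.
- driver: Bystander: loose screwdriver with a red handle, 180 mm long, lying on the bench. Origin about half-way along it, at the underside.
Things that resemble listed ones, but are neither listed nor needed, are in the scene too. Of the things shaped like the fixture, the steel one is meant. What is shaped like the block but brown is not meant.

How it is judged:
By the outcome, as a careful person would: the job done as asked, in the order asked, and still so for the second after the job is handed in, with the robot touching nothing.
It also fails if it takes over 69 s, if anything falls off the work surface, if the arm or the gripper's body presses on something with over 40 N, if the wrist force passes 120 N, or if a joint passes its speed limit or range.

## Working session

There is one attempt and no reset: what is moved stays moved. The work goes in short steps, Python scripts to look and compute and a shell command to move; the robot and the scene stay as the last step left them, time stands still between calls to the robot, and variables do not carry over. Pictures are saved under pics/ and viewed, and the job is handed in when it is done.

```bash
mkdir -p pics; ls
cat > h.py <<'E'
from workcell import bot
import numpy as np, cv2
from scipy.spatial.transform import Rotation as Rot
def K(p):
    f=p["pixels"].shape[0]/2/np.tan(np.radians(p["vertical_fov"])/2)
    return np.array([[f,0,p["cx"]],[0,f,p["cy"]],[0,0,1.]])
def proj(p,X):
    r,_=cv2.Rodrigues(np.array(p["R"],float))
    return cv2.projectPoints(np.array(X,float).reshape(-1,1,3),r,np.array(p["t"],float),K(p),np.array(p["D"],float))[0].reshape(-1,2)
def ray(p,uv):
    n=cv2.undistortPoints(np.array(uv,float).reshape(-1,1,2),K(p),np.array(p["D"],float)).reshape(-1,2)
    R=np.array(p["R"]);t=np.array(p["t"])
    d=np.c_[n,np.ones(len(n))]@R
    return -R.T@t,d
def onz(p,uv,z):
    c,d=ray(p,uv); return c+d*((z-c[2])/d[:,2])[:,None]
def tri(ps,uvs):
    A=np.zeros((3,3));b=np.zeros(3)
    for p,uv in zip(ps,uvs):
        c,d=ray(p,[uv]);d=d[0]/np.linalg.norm(d[0]);M=np.eye(3)-np.outer(d,d);A+=M;b+=M@c
    return np.linalg.solve(A,b)
E
python3 - <<'E'
from h import *
s=bot.observe()
print({k:np.round(v,3).tolist() for k,v in s.items()}, bot.grasp_offset)
for n in ("scene","top"):
    p=bot.grab_frame(n); cv2.imwrite(f"pics/{n}0.png",p["pixels"])
    R=np.array(p["R"]);print(n,np.round(-R.T@p["t"],3),p["vertical_fov"],p["D"])
    for th in ["fixture","end_stop","lever","knob_mid","block","port_mid","socket","tub","driver"]:
        for r in bot.trace(p,th):
            print(th,round(r["score"],2),np.round(r["point"],1),r["region"].sum(), np.round(onz(p,[r["point"]],0.0)[0],3))
E
```

```text
pics
{'clock': 0.0, 'qpos': [-1.378, 0.522, -0.036, 1.6, 0.021, 1.021, -0.113], 'qd': [0.001, 0.001, -0.002, -0.001, 0.002, 0.001, 0.002], 'joint_efforts': [-0.0, -92.712, 1.98, -36.994, 0.018, 0.008, 0.0], 'position': [0.162, 0.603, 0.231], 'tool_rot': [-3.14, 0.0, 2.879], 'force': [0.185, -0.175, 0.616], 'moment': [-0.023, 0.08, 0.008], 'grip_width': 0.086} 0.0187
scene [1.113 0.433 0.817] 43.8456247435732 [-0.12229599  0.          0.          0.          0.        ]
fixture 0.87 [496.8 222. ] 3923 [0.223 0.348 0.   ]
fixture 0.83 [308.7 264.7] 5000 [0.552 0.039 0.   ]
fixture 0.75 [261.4 143.3] 2314 [ 0.251 -0.311  0.   ]
end_stop 0.94 [309.7 263.6] 5095 [0.549 0.039 0.   ]
end_stop 0.65 [494.8 221.3] 3897 [0.224 0.343 0.   ]
end_stop 0.6 [260.5 140. ] 2347 [ 0.239 -0.323  0.   ]
lever 0.84 [511.2 210.6] 686 [0.168 0.367 0.   ]
lever 0.82 [327.6 252.6] 698 [0.503 0.056 0.   ]
lever 0.62 [272.9 129. ] 386 [ 0.178 -0.324  0.   ]
knob_mid 0.67 [270.9 130.2] 375 [ 0.185 -0.325 -0.   ]
knob_mid 0.61 [508.6 210.8] 627 [0.172 0.362 0.   ]
knob_mid 0.58 [329.4 253.4] 723 [0.503 0.06  0.  
[... 808 characters left out ...]
58.1] 4738 [0.548 0.044 0.   ]
lever 0.97 [462.9 297.6] 587 [ 0.213 -0.313  0.   ]
lever 0.64 [304.  164.5] 548 [0.532 0.065 0.   ]
lever 0.59 [174.3 299.5] 639 [0.211 0.368 0.   ]
knob_mid 0.95 [462.8 297.9] 582 [ 0.212 -0.312  0.   ]
knob_mid 0.74 [300.9 164.3] 558 [0.533 0.073 0.   ]
knob_mid 0.59 [174.8 299.8] 618 [0.211 0.367 0.   ]
block 0.93 [431.5 206.1] 627 [ 0.431 -0.243  0.   ]
block 0.76 [408.4 156.5] 615 [ 0.552 -0.19   0.   ]
port_mid 0.82 [406.3 156.8] 652 [ 0.552 -0.184  0.   ]
port_mid 0.42 [218.7 202. ] 840 [0.441 0.269 0.   ]
socket 0.61 [224.7 127. ] 189 [0.624 0.258 0.   ]
tub 0.64 [218.6 203.4] 905 [0.438 0.27  0.   ]
driver 0.66 [448.7 137.6] 469 [ 0.599 -0.289  0.   ]
```

View pics/scene0.png

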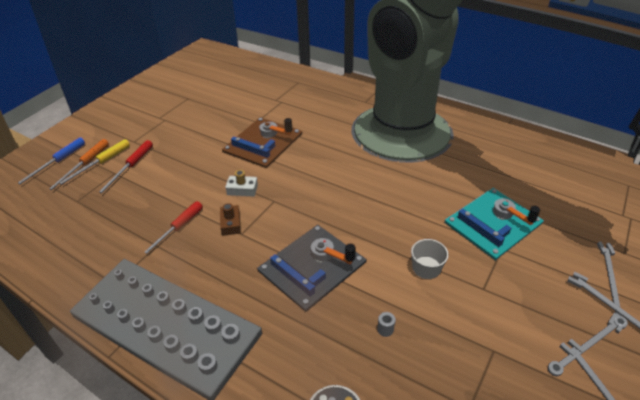

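View pics/top0.png

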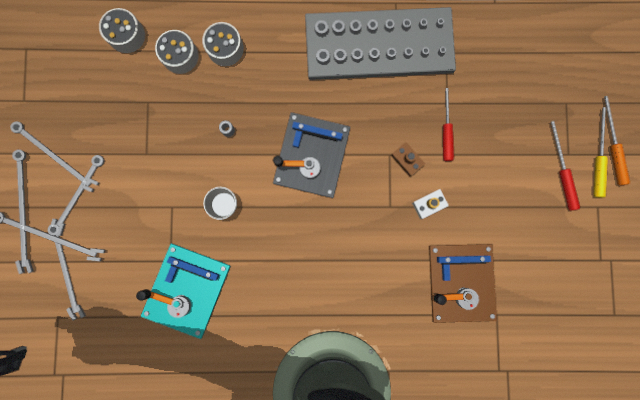

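The steel fixture is at about (310,155) in top, the aluminium block at (432,204). The brown and teal items are look-alikes. Next I'll zoom in to get precise poses.

Run:
```python
import cv2
t=cv2.imread("pics/top0.png"); s=cv2.imread("pics/scene0.png")
cv2.imwrite("pics/z1.png",cv2.resize(t[105:205,265:365],None,fx=6,fy=6,interpolation=cv2.INTER_CUBIC))
cv2.imwrite("pics/z2.png",cv2.resize(s[215:315,245:375],None,fx=6,fy=6,interpolation=cv2.INTER_CUBIC))
a=cv2.resize(t[180:225,405:460],None,fx=7,fy=7,interpolation=cv2.INTER_CUBIC);b=cv2.resize(s[160:205,215:270],None,fx=7,fy=7,interpolation=cv2.INTER_CUBIC)
cv2.imwrite("pics/z3.png",cv2.hconcat([a,b]))
```

```text
(no output)
```

View pics/z1.png

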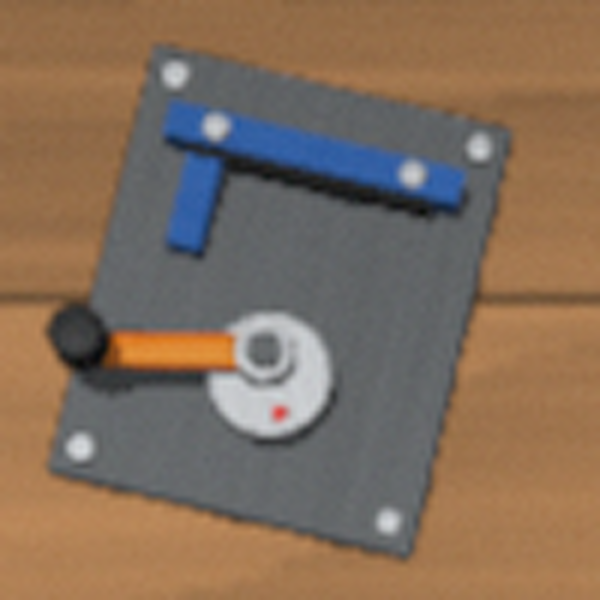

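View pics/z2.png

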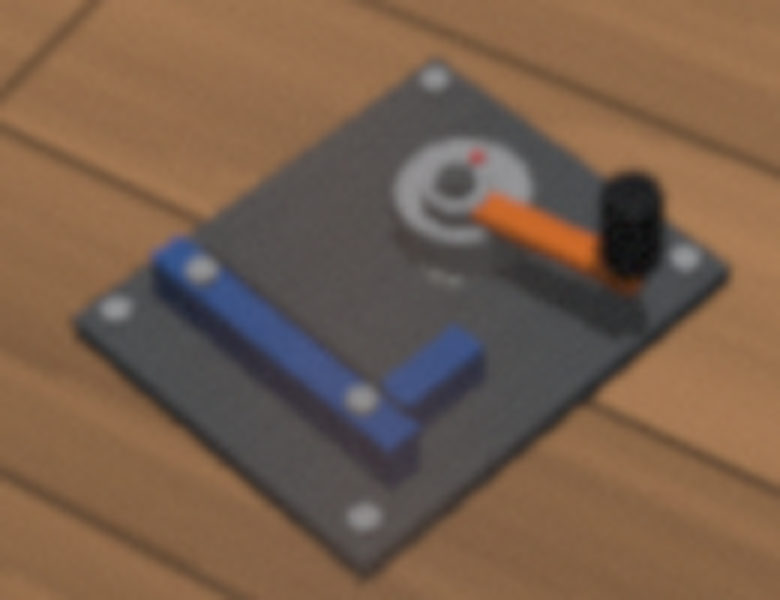

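View pics/z3.png

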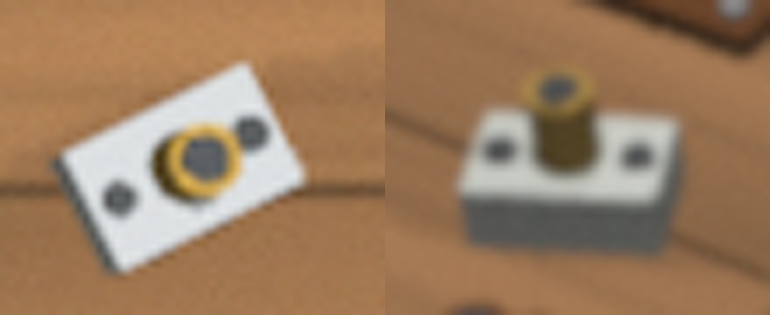

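```bash
cat > fit.py <<'E'
from h import *
import json
from scipy.optimize import least_squares
def T2(q,P):
    c,s=np.cos(q[2]),np.sin(q[2]); P=np.array(P,float)
    return np.c_[q[0]+c*P[:,0]-s*P[:,1], q[1]+s*P[:,0]+c*P[:,1], P[:,2]]
def fit(obs,q0):  # obs: list of (pic,P,uv)
    f=lambda q: np.concatenate([(proj(p,T2(q,P))-uv).ravel() for p,P,uv in obs])
    r=least_squares(f,q0,loss="soft_l1"); return r.x,r.fun
def up(uv,o,k): return (np.array(uv,float)+.5)/k-.5+np.array(o)
E
python3 - <<'E'
from fit import *
pt=bot.grab_frame("top"); ps=bot.grab_frame("scene")
pl=[(.09,.075,.012),(.09,-.075,.012),(-.09,-.075,.012),(-.09,.075,.012)]
ut=up([(158,45),(510,128),(410,555),(52,470)],(265,105),6)
us=up([(365,570),(78,322),(435,60),(728,268)],(245,215),6)
for o in ([(pt,pl,ut)],[(ps,pl,us)],[(pt,pl,ut),(ps,pl,us)]):
    q,e=fit(o,[.55,.05,-.2]); print("fix",np.round(q,4),np.round(e,1))
qf=q
bl=[(.022,.035,.026),(-.022,.035,.026),(-.022,-.035,.026),(.022,-.035,.026)]
# top: corners 60,155 ; 245,62 ; 305,180 ;120,272
a=up([(60,155),(245,62),(305,180),(120,272)],(405,180),7)
b=up([(682-385,120),(660-385,203),(458-385,190),(488-385,107)],(215,160),7)
# assign: block long axis y
P=np.array(onz(pt,a,.026)); Q=np.array(onz(ps,b,.026)); print(np.round(P,3),np.round(Q,3),sep="\n")
cand=[(.022,.035,.026),(.022,-.035,.026),(-.022,-.035,.026),(-.022,.035,.026)]
# order for top: pts 0->1 is long side
best=None
def match(X,q): 
    C=T2(q,cand); return [cand[np.argmin(np.linalg.norm(C-x,axis=1))] for x in X]
q0=[*P.mean(0)[:2], np.arctan2(*(P[0]-P[1])[1::-1])-np.pi/2]
for it in range(2):
    for o in ([(pt,match(P,q0),a)],[(ps,match(Q,q0),b)],[(pt,match(P,q0),a),(ps,match(Q,q0),b)]):
        q,e=fit(o,q0); print("blk",np.round(q,4),np.round(e,1))
    q0=q
# port top center (.056)
c=up([(205,158)],(405,180),7); d=up([(560-385,91)],(215,160),7)
print("port",onz(pt,c,.056),onz(ps,d,.056),tri([pt,ps],[c[0],d[0]]))
# knob
for n,p in(("top",pt),("scene",ps)):
    print(n)
k1=up([(77,334)],(265,105),6); k2=up([(632,188)],(245,215),6)
print("knob top",onz(pt,k1,.083),onz(ps,k2,.083))
piv=T2(qf,[(-.0275,0,.012)])[0]; print("pivot",piv)
kt=(onz(pt,k1,.083)[0]+onz(ps,k2,.083)[0])/2; d=kt-piv; print("lever ang",np.arctan2(d[1],d[0])-qf[2],np.hypot(*d[:2]))
json.dump({"fix":qf.tolist(),"blk":q.tolist()},open("est.json","w"))
for n,p in(("top",pt),("scene",ps)):
    im=p["pixels"].copy(); im=cv2.resize(im,None,fx=4,fy=4,interpolation=cv2.INTER_CUBIC)
    def dr(X,col): 
        uv=((proj(p,X)+.5)*4-.5); cv2.polylines(im,[np.int32(np.round(uv))],True,col,1)
    dr(T2(qf,pl),(0,255,0)); dr(T2(qf,[(.045,.05,.034),(.045,-.05,.034)]),(0,255,255)); dr(T2(qf,[(.008,.035,.03),(.048,.035,.03)]),(0,0,255))
    dr(T2(q,[(x,y,.026) for x,y,_ in cand]),(0,255,0));dr(T2(q,[(x,y,0) for x,y,_ in cand]),(255,0,255))
    th=np.linspace(0,6.28,30); dr(T2(q,np.c_[.012*np.cos(th),.012*np.sin(th),0*th+.056]),(255,0,0))
    dr(T2(qf,np.c_[-.0275+.07*np.cos(th),.07*np.sin(th),0*th+.083]),(255,0,0))
    if n=="top": f=[im[400:840,1040:1480],im[700:900,1600:1860]]
    else: f=[im[840:1270,960:1520],im[640:840,840:1100]]
    for i,x in enumerate(f): cv2.imwrite(f"pics/ov_{n}{i}.png",x)
E
```

```text
fix [ 0.5553  0.0461 -0.2343] [-0.6 -0.6  0.9 -0.2  0.6  0.5 -0.8  0.2]
fix [ 0.5551  0.0486 -0.2354] [ 0.1  0.4 -1.5 -0.1  0.1 -0.4  1.  -0.1]
fix [ 0.5552  0.0476 -0.2341] [-1.2 -0.6  0.3 -0.1 -0.   0.6 -1.4  0.3 -0.3  0.2 -1.9 -0.2 -0.4 -0.6
  0.5 -0.4]
[[ 0.439 -0.194  0.026]
 [ 0.471 -0.257  0.026]
 [ 0.431 -0.276  0.026]
 [ 0.4   -0.213  0.026]]
[[ 0.397 -0.212  0.026]
 [ 0.437 -0.192  0.026]
 [ 0.467 -0.258  0.026]
 [ 0.426 -0.278  0.026]]
blk [ 0.4351 -0.2352  0.4583] [ 0.1 -0.1 -0.1  0.2 -0.1 -0.1  0.1 -0.1]
blk [ 0.4319 -0.2349  0.4466] [-0.1 -0.1 -0.6 -0.3  0.3  0.1  0.3  0.4]
blk [ 0.4339 -0.2348  0.4535] [-0.1  0.4 -0.2  0.8 -0.2  0.5 -0.2  0.4 -0.6  0.3 -0.9  0.1 -0.1  0.6
 -0.2  0.9]
blk [ 0.4351 -0.2352  0.4583] [ 0.1 -0.1 -0.1  0.2 -0.1 -0.1  0.1 -0.1]
blk [ 0.4319 -0.2349  0.4466] [-0.1 -0.1 -0.6 -0.3  0.3  0.1  0.3  0.4]
blk [ 0.4339 -0.2348  0.4535] [-0.1  0.4 -0.2  0.8 -0.2  0.5 -0.2  0.4 -0.6  0.3 -0.9  0.1 -0.1  0.6
 -0.2  0.9]
port [[ 0.4355849  -0.23541798  0.056     ]] [[ 0.43293118 -0.23441372  0.056     ]] [ 0.43483239 -0.23401444  0.05775628]
top
scene
knob top [[0.52797138 0.12243179 0.083     ]] [[0.52708142 0.12310109 0.083     ]]
pivot [0.52841106 0.05394118 0.012     ]
lever ang 1.817718258558531 0.06883094772984628
```

```bash
cd pics; python3 -c "
import cv2
print([cv2.imread(f).shape for f in ('ov_top0.png','ov_scene0.png','ov_top1.png','ov_scene1.png')])
a=cv2.imread('ov_top1.png');b=cv2.imread('ov_scene1.png');cv2.imwrite('ov1.png',cv2.hconcat([a,b]))"
```

```text
[(440, 440, 3), (430, 560, 3), (200, 260, 3), (200, 260, 3)]
```

View pics/ov_top0.png

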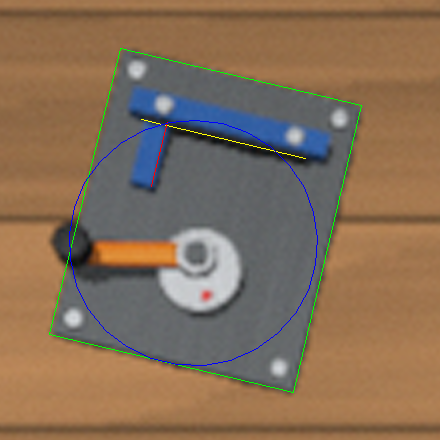

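View pics/ov_scene0.png

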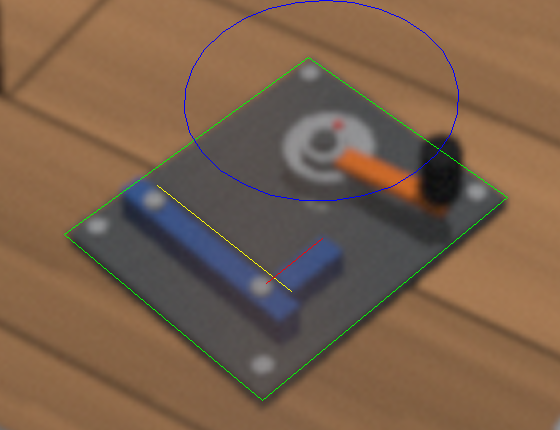

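View pics/ov1.png

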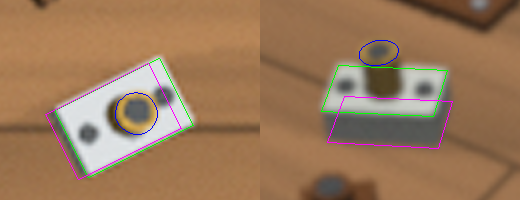

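```bash
cat > plan.py <<'E'
from h import *
import json,sys
def RT(psi): return Rot.from_euler("xyz",[np.pi,0,psi]).as_matrix()
def plan(wps, step=0.022, dmax=9.9, start=None):
    s=bot.observe()
    if start is None:
        start=[*s["position"],s["tool_rot"][2]]
    p=np.array(start[:3],float); psi=start[3]; rows=[]
    for w in wps:
        w=np.array(w,float); d=w[:3]-p; dpsi=w[3]-psi
        n=max(1,int(np.ceil(np.linalg.norm(d)/step)),int(np.ceil(abs(np.degrees(dpsi))/dmax)))
        for i in range(n):
            tgt=p+(w[:3]-p)/(n-i); dp=(w[3]-psi)/(n-i)
            v=np.round(RT(psi).T@(tgt-p)/.025,2); r=round(-dp/(2*np.pi),4)
            rows.append([*v.tolist(),0,0,r]); p=p+RT(psi)@v*.025; psi=psi-r*2*np.pi
    print("end",np.round(p,4),round(psi,4),"n",len(rows))
    for i in range(0,len(rows),8): print(json.dumps([[int(x) if x==int(x) else x for x in r] for r in rows[i:i+8]],separators=(",",":")))
E
python3 - <<'E'
from plan import *
plan([(.5,.2,.2,1.45),(.436,-.235,.14,.4535)],step=.024)
E
```

```text
end [ 0.436  -0.235   0.1401] 0.4534 n 41
[[-0.78,-0.55,0.06,0,0,0.0103],[-0.82,-0.5,0.06,0,0,0.0103],[-0.85,-0.44,0.06,0,0,0.0103],[-0.87,-0.39,0.06,0,0,0.0103],[-0.9,-0.33,0.06,0,0,0.0103],[-0.92,-0.27,0.06,0,0,0.0103],[-0.93,-0.21,0.06,0,0,0.0103],[-0.94,-0.15,0.06,0,0,0.0104]]
[[-0.95,-0.09,0.06,0,0,0.0103],[-0.96,-0.03,0.05,0,0,0.0104],[-0.96,0.04,0.06,0,0,0.0103],[-0.95,0.1,0.05,0,0,0.0104],[-0.94,0.16,0.06,0,0,0.0103],[-0.93,0.22,0.05,0,0,0.0104],[-0.92,0.28,0.06,0,0,0.0103],[-0.89,0.34,0.05,0,0,0.0104]]
[[-0.87,0.4,0.06,0,0,0.0103],[-0.84,0.45,0.05,0,0,0.0104],[-0.81,0.51,0.06,0,0,0.0103],[-0.78,0.56,0.05,0,0,0.0104],[-0.74,0.6,0.06,0,0,0.0103],[-0.71,0.65,0.05,0,0,0.0104],[-0.93,-0.02,0.13,0,0,0.0083],[-0.92,0.02,0.13,0,0,0.0083]]
[[-0.92,0.07,0.13,0,0,0.0084],[-0.92,0.12,0.13,0,0,0.0083],[-0.91,0.17,0.13,0,0,0.0084],[-0.9,0.22,0.13,0,0,0.0083],[-0.89,0.26,0.12,0,0,0.0084],[-0.87,0.31,0.13,0,0,0.0083],[-0.85,0.36,0.12,0,0,0.0084],[-0.83,0.4,0.13,0,0,0.0083]]
[[-0.81,0.44,0.12,0,0,0.0084],[-0.79,0.49,0.13,0,0,0.0083],[-0.76,0.53,0.12,0,0,0.0084],[-0.73,0.56,0.13,0,0,0.0083],[-0.7,0.6,0.12,0,0,0.0084],[-0.67,0.64,0.13,0,0,0.0083],[-0.64,0.67,0.12,0,0,0.0084],[-0.6,0.71,0.13,0,0,0.0083]]
[[-0.57,0.74,0.12,0,0,0.0084]]
```

```bash
python3 -m handwheel '[[-0.78,-0.55,0.06,0,0,0.0103],[-0.82,-0.5,0.06,0,0,0.0103],[-0.85,-0.44,0.06,0,0,0.0103],[-0.87,-0.39,0.06,0,0,0.0103],[-0.9,-0.33,0.06,0,0,0.0103],[-0.92,-0.27,0.06,0,0,0.0103],[-0.93,-0.21,0.06,0,0,0.0103],[-0.94,-0.15,0.06,0,0,0.0104]]' -0.4 60
python3 -m handwheel '[[-0.95,-0.09,0.06,0,0,0.0103],[-0.96,-0.03,0.05,0,0,0.0104],[-0.96,0.04,0.06,0,0,0.0103],[-0.95,0.1,0.05,0,0,0.0104],[-0.94,0.16,0.06,0,0,0.0103],[-0.93,0.22,0.05,0,0,0.0104],[-0.92,0.28,0.06,0,0,0.0103],[-0.89,0.34,0.05,0,0,0.0104]]'
```

```text
clock: 2.1
position: [0.2861, 0.4557, 0.2192]
tool_rot: [3.141, -0.0, 2.356]
force: [0.2, -0.1, 0.4]
grip_width: 0.0595
clock: 3.1
position: [0.409, 0.3089, 0.2082]
tool_rot: [3.142, 0.0, 1.836]
force: [-0.0, -0.7, 0.0]
grip_width: 0.0596
```

```bash
python3 -m handwheel '[[-0.87,0.4,0.06,0,0,0.0103],[-0.84,0.45,0.05,0,0,0.0104],[-0.81,0.51,0.06,0,0,0.0103],[-0.78,0.56,0.05,0,0,0.0104],[-0.74,0.6,0.06,0,0,0.0103],[-0.71,0.65,0.05,0,0,0.0104],[-0.93,-0.02,0.13,0,0,0.0083],[-0.92,0.02,0.13,0,0,0.0083]]'
python3 -m handwheel '[[-0.92,0.07,0.13,0,0,0.0084],[-0.92,0.12,0.13,0,0,0.0083],[-0.91,0.17,0.13,0,0,0.0084],[-0.9,0.22,0.13,0,0,0.0083],[-0.89,0.26,0.12,0,0,0.0084],[-0.87,0.31,0.13,0,0,0.0083],[-0.85,0.36,0.12,0,0,0.0084],[-0.83,0.4,0.13,0,0,0.0083]]'
python3 -m handwheel '[[-0.81,0.44,0.12,0,0,0.0084],[-0.79,0.49,0.13,0,0,0.0083],[-0.76,0.53,0.12,0,0,0.0084],[-0.73,0.56,0.13,0,0,0.0083],[-0.7,0.6,0.12,0,0,0.0084],[-0.67,0.64,0.13,0,0,0.0083],[-0.64,0.67,0.12,0,0,0.0084],[-0.6,0.71,0.13,0,0,0.0083]]'
python3 -m handwheel '[[-0.57,0.74,0.12,0,0,0.0084],[0,0,0,0,0,0]]'
python3 - <<'E'
from plan import *
print(bot.observe()["qpos"])
plan([(.4345,-.235,.028,.4535)],step=.02)
E
```

```text
clock: 4.1
position: [0.4927, 0.1526, 0.1932]
tool_rot: [-3.141, 0.0, 1.342]
force: [0.3, 0.2, -0.2]
grip_width: 0.0598
clock: 5.1
position: [0.4661, -0.0303, 0.1679]
tool_rot: [3.142, -0.0, 0.922]
force: [0.1, 0.9, -0.7]
grip_width: 0.0595
clock: 6.1
position: [0.439, -0.2134, 0.1428]
tool_rot: [3.141, 0.0, 0.503]
force: [0.2, 0.0, -0.0]
grip_width: 0.0598
clock: 6.35
position: [0.435, -0.2371, 0.1398]
tool_rot: [3.141, 0.001, 0.449]
force: [-0.8, -0.5, 0.0]
grip_width: 0.0597
[-0.0763169   0.53301349  0.61865535  2.04291674 -0.46965531  0.70658027
 -0.27967737]
end [ 0.4345 -0.2349  0.0281] 0.4534 n 6
[[0,-0.01,0.75,0,0,-0.0001],[0,-0.02,0.74,0,0,-0.0001],[0,-0.01,0.75,0,0,-0.0001],[0.01,-0.02,0.74,0,0,-0.0001],[0,-0.01,0.75,0,0,-0.0002],[0.01,-0.02,0.74,0,0,-0.0001]]
```

```bash
python3 -m handwheel '[[0,-0.02,0.75,0,0,0],[0,-0.02,0.75,0,0,0],[0,-0.02,0.75,0,0,0],[0,-0.02,0.75,0,0,0],[0,0,0.75,0,0,0]]'
python3 - <<'E'
from h import *
for n in ("scene","top"):
    p=bot.grab_frame(n); s=bot.observe()["position"]; u=proj(p,[s])[0]; print(n,u)
    x,y=int(u[0]),int(u[1]); cv2.imwrite(f"pics/g_{n}.png",cv2.resize(p["pixels"][max(0,y-60):y+40,x-60:x+60],None,fx=5,fy=5,interpolation=cv2.INTER_CUBIC))
E
```

```text
clock: 6.98
position: [0.4351, -0.2329, 0.0457]
tool_rot: [-3.141, -0.0, 0.454]
force: [0.8, 0.0, 0.4]
grip_width: 0.0594
scene [240.49081401 176.95323848]
top [431.55193109 203.10713891]
```

View pics/g_scene.png

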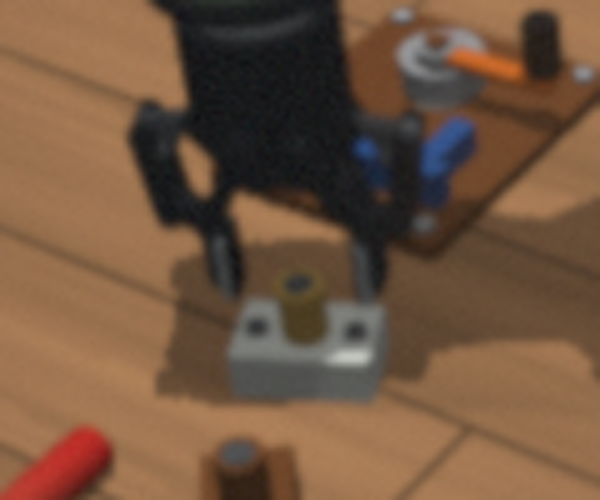

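View pics/g_top.png

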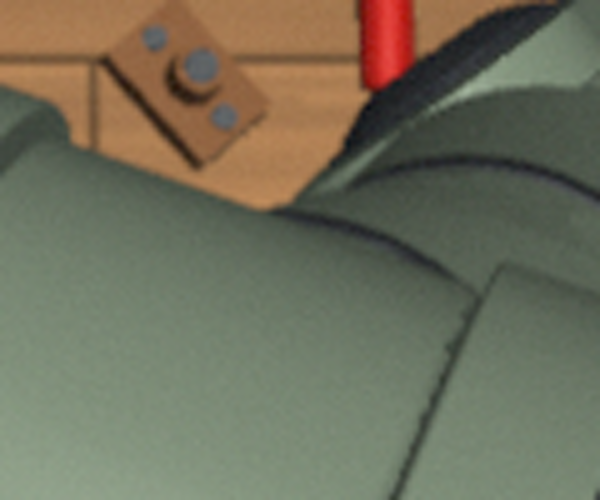

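The fingers straddle the port, which sits at about (300,300) in the scene crop. I'll descend the rest of the way and close.

```bash
python3 -m handwheel '[[0,0.04,0.35,0,0,0],[0,0.04,0.35,0,0,0]]'; python3 -m handwheel '[[0,0,0,0,0,0],[0,0,0,0,0,0],[0,0,0,0,0,0],[0,0,0,0,0,0]]' 1 60
```

```text
clock: 7.32
position: [0.4364, -0.2351, 0.0288]
tool_rot: [3.141, -0.001, 0.454]
force: [0.8, 0.8, -0.3]
grip_width: 0.0596
clock: 7.82
position: [0.436, -0.235, 0.0292]
tool_rot: [3.142, -0.0, 0.453]
force: [-2.6, 0.8, 7.0]
grip_width: 0.0223
```

```bash
python3 -m handwheel '[[0,0,0,0,0,0],[0,0,0,0,0,0]]'
python3 - <<'E'
from h import *
p=bot.grab_frame("scene"); s=bot.observe()["position"]; u=proj(p,[s])[0]
x,y=int(u[0]),int(u[1]); cv2.imwrite(f"pics/g2.png",cv2.resize(p["pixels"][max(0,y-40):y+30,x-45:x+45],None,fx=8,fy=8,interpolation=cv2.INTER_CUBIC))
print(bot.observe()["force"],bot.observe()["moment"])
E
```

```text
clock: 8.07
position: [0.436, -0.235, 0.0292]
tool_rot: [3.141, -0.0, 0.453]
force: [-1.5, 1.3, 6.6]
grip_width: 0.0224
[-1.36547432  0.80922764  7.09376688] [0.22241047 0.49571277 0.00697782]
```

View pics/g2.png

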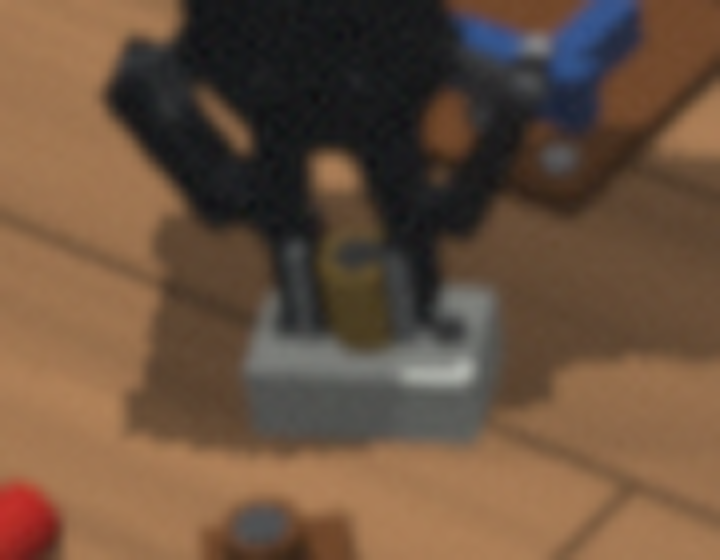

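Run:
```python
from plan import *
from fit import T2
qf=json.load(open("est.json"))["fix"]
h=T2(qf,[(.023,0,.012),(.018,-.006,.012)]); print(h)
plan([(.436,-.235,.09,.453),(h[1][0]-.03,h[1][1]-.06,.1,-.12),(h[1][0],h[1][1],.09,-.2341)],step=.024)
```

```text
[[0.57753396 0.04222834 0.012     ]
 [0.57127869 0.03755164 0.012     ]]
end [0.5713 0.0376 0.09  ] -0.234 n 16
[[0,0,-0.81,0,0,0],[0,0,-0.81,0,0,0],[0,0,-0.81,0,0,0.0001],[0.75,-0.58,-0.04,0,0,0.0091],[0.72,-0.62,-0.04,0,0,0.0091],[0.68,-0.66,-0.04,0,0,0.0091],[0.64,-0.7,-0.04,0,0,0.0091],[0.6,-0.74,-0.04,0,0,0.0091]]
[[0.56,-0.77,-0.04,0,0,0.0091],[0.51,-0.8,-0.04,0,0,0.0091],[0.46,-0.83,-0.04,0,0,0.0091],[0.42,-0.85,-0.04,0,0,0.0092],[0.36,-0.87,-0.04,0,0,0.0091],[0.3,-0.84,0.13,0,0,0.0061],[0.27,-0.85,0.13,0,0,0.0061],[0.24,-0.87,0.14,0,0,0.006]]
```

```bash
python3 -m handwheel '[[0,0,-0.4,0,0,0],[0,0,-0.8,0,0,0],[0,0,-0.8,0,0,0],[0,0,-0.4,0,0,0]]'
python3 -m handwheel '[[0.75,-0.58,-0.04,0,0,0.0091],[0.72,-0.62,-0.04,0,0,0.0091],[0.68,-0.66,-0.04,0,0,0.0091],[0.64,-0.7,-0.04,0,0,0.0091],[0.6,-0.74,-0.04,0,0,0.0091]]'
python3 -m handwheel '[[0.56,-0.77,-0.04,0,0,0.0091],[0.51,-0.8,-0.04,0,0,0.0091],[0.46,-0.83,-0.04,0,0,0.0091],[0.42,-0.85,-0.04,0,0,0.0092],[0.36,-0.87,-0.04,0,0,0.0091],[0.3,-0.84,0.13,0,0,0.0061],[0.27,-0.85,0.13,0,0,0.0061],[0.24,-0.87,0.14,0,0,0.006]]'
python3 -m handwheel '[[0,0,0,0,0,0],[0,0,0,0,0,0]]'
python3 - <<'E'
from plan import *
from fit import T2
e=json.load(open("est.json"));qf=e["fix"];s=bot.observe()
print(s["force"],s["position"],s["tool_rot"],s["qpos"])
for n in("scene","top"):
    p=bot.grab_frame(n); im=cv2.resize(p["pixels"],None,fx=4,fy=4,interpolation=cv2.INTER_CUBIC)
    q=[s["position"][0],s["position"][1],s["tool_rot"][2]]; zb=s["position"][2]-.029
    def dr(X,col): cv2.polylines(im,[np.int32((proj(p,X)+.5)*4-.5)],True,col,1)
    for z in(zb,zb+.026): dr(T2(q,[(.022,.035,z),(.022,-.035,z),(-.022,-.035,z),(-.022,.035,z)]),(0,255,0))
    dr(T2(qf,[(.045,.05,.034),(.045,-.05,.034)]),(0,255,255)); dr(T2(qf,[(.008,.035,.03),(.048,.035,.03)]),(0,0,255))
    u=(proj(p,[s["position"]])[0]*4).astype(int); x0=max(0,u[0]-320);y0=max(0,u[1]-280); cv2.imwrite(f"pics/c_{n}.png",im[y0:y0+560,x0:x0+640])
E
```

```text
clock: 8.62
position: [0.4364, -0.235, 0.0901]
tool_rot: [3.141, -0.001, 0.454]
force: [0.3, -0.6, -2.3]
grip_width: 0.0221
clock: 9.25
position: [0.4889, -0.1278, 0.0939]
tool_rot: [-3.142, 0.0, 0.166]
force: [-0.4, 0.7, -2.6]
grip_width: 0.0223
clock: 10.25
position: [0.5712, 0.0386, 0.0887]
tool_rot: [3.142, 0.0, -0.234]
force: [-0.2, 0.6, -2.3]
grip_width: 0.0226
clock: 10.5
position: [0.5707, 0.0373, 0.0888]
tool_rot: [3.141, 0.0, -0.233]
force: [-0.3, -0.5, -2.5]
grip_width: 0.022
[-0.27135443 -0.50104926 -2.51358028] [0.57073128 0.03725608 0.08882643] [ 3.14113698e+00  2.51760055e-04 -2.33122390e-01] [-0.67593394  0.79213561  0.77256774  1.88029871 -0.76803565  0.79625351
 -1.28526364]
```

View pics/c_scene.png

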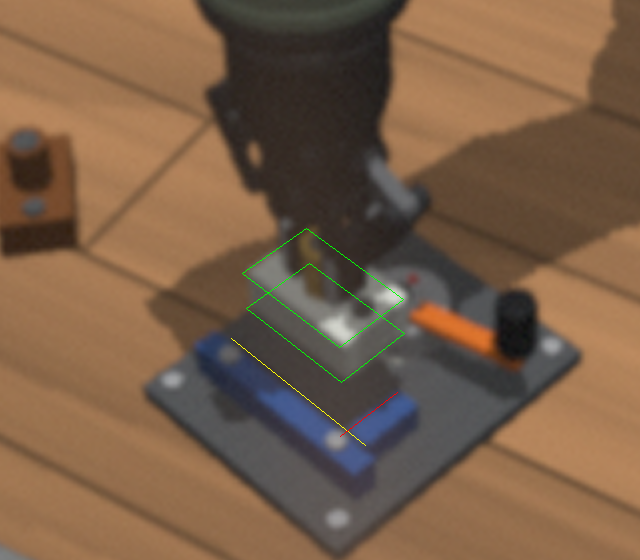

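View pics/c_top.png

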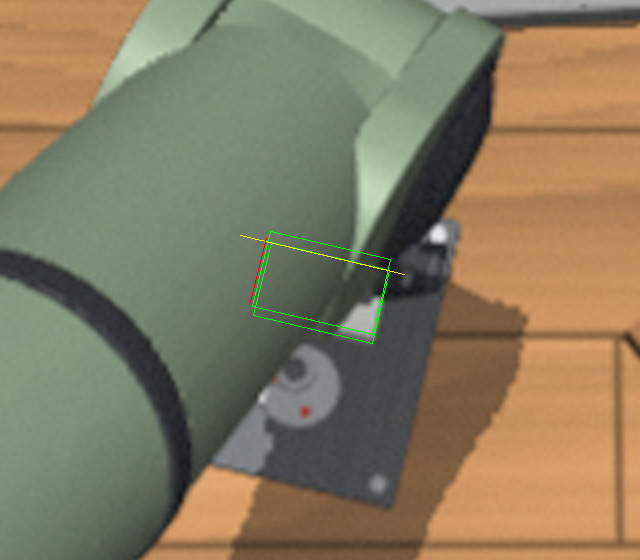

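```bash
python3 -m handwheel '[[0,0,0.7,0,0,0],[0,0,0.7,0,0,0],[0,0,0.3,0,0,0],[0,0,0,0,0,0]]'
python3 -m handwheel '[[0,0,0.1,0,0,0],[0,0,0,0,0,0]]'
```

```text
clock: 11.1
position: [0.5707, 0.0374, 0.0456]
tool_rot: [3.141, 0.001, -0.234]
force: [-0.5, -0.1, -2.5]
grip_width: 0.022
clock: 11.35
position: [0.5712, 0.0377, 0.044]
tool_rot: [-3.141, -0.0, -0.233]
force: [0.1, -0.7, -2.3]
grip_width: 0.0223
```

```bash
python3 -m handwheel '[[0,0,0.06,0,0,0],[0,0,0,0,0,0]]'
python3 -m handwheel '[[0,0,0.06,0,0,0],[0,0,0,0,0,0]]'
```

```text
clock: 11.6
position: [0.5711, 0.0378, 0.0423]
tool_rot: [-3.142, -0.0, -0.233]
force: [0.4, -0.3, -1.8]
grip_width: 0.0224
clock: 11.85
position: [0.5712, 0.0377, 0.0412]
tool_rot: [-3.141, -0.0, -0.233]
force: [-2.4, 0.2, 7.1]
grip_width: 0.0219
```

```bash
python3 -m handwheel '[[0,-0.06,-0.02,0,0,0],[0,-0.08,0,0,0,0],[0,0,0,0,0,0]]'
python3 -m handwheel '[[0,-0.05,0,0,0,0],[0,0,0,0,0,0]]'
```

```text
clock: 12.22
position: [0.572, 0.0413, 0.0413]
tool_rot: [-3.142, -0.0, -0.233]
force: [0.0, 0.8, -0.2]
grip_width: 0.0226
clock: 12.48
position: [0.5722, 0.0423, 0.0413]
tool_rot: [3.142, -0.0, -0.233]
force: [0.3, -0.8, -0.5]
grip_width: 0.0223
```

```bash
python3 -m handwheel '[[0,-0.04,0,0,0,0],[0,0,0,0,0,0]]'
python3 -m handwheel '[[0,-0.04,0,0,0,0],[0,0,0,0,0,0]]'
python3 -m handwheel '[[0,-0.04,0,0,0,0],[0,0,0,0,0,0]]'
```

```text
clock: 12.72
position: [0.5722, 0.0424, 0.0413]
tool_rot: [3.141, -0.0, -0.234]
force: [-2.4, -4.8, 0.7]
grip_width: 0.0223
clock: 12.98
position: [0.5722, 0.0426, 0.0414]
tool_rot: [3.14, -0.0, -0.235]
force: [-4.0, -9.7, 2.9]
grip_width: 0.0224
clock: 13.22
position: [0.5722, 0.0427, 0.0414]
tool_rot: [3.139, 0.0, -0.235]
force: [-6.7, -12.7, 4.7]
grip_width: 0.0223
```

```bash
python3 -m handwheel '[[0.06,0.06,0,0,0,0],[0.08,0,0,0,0,0],[0,0,0,0,0,0]]'
python3 -m handwheel '[[0.06,0,0,0,0,0],[0,0,0,0,0,0]]'
```

```text
clock: 13.6
position: [0.5734, 0.0422, 0.0416]
tool_rot: [3.141, 0.005, -0.234]
force: [-19.8, -3.5, 24.1]
grip_width: 0.022
clock: 13.85
position: [0.5738, 0.042, 0.0417]
tool_rot: [3.141, 0.007, -0.234]
force: [-29.4, -2.4, 34.6]
grip_width: 0.0223
```

```bash
python3 -m handwheel '[[-0.1,0,0,0,0,0],[0,0,0,0,0,0]]'
cat > look.py <<'E'
from plan import *
from fit import T2
import sys
tag=sys.argv[1]; ov=len(sys.argv)>2
e=json.load(open("est.json"));qf=e["fix"];s=bot.observe()
print(s["force"],s["moment"],s["position"],s["tool_rot"])
d=s["position"]-np.array([qf[0],qf[1],0]); c,sn=np.cos(qf[2]),np.sin(qf[2]); print("tcp in fix",c*d[0]+sn*d[1],-sn*d[0]+c*d[1])
p=bot.grab_frame("scene"); im=cv2.resize(p["pixels"],None,fx=7,fy=7,interpolation=cv2.INTER_CUBIC)
def dr(X,col): cv2.polylines(im,[np.int32((proj(p,X)+.5)*7-.5)],True,col,1)
if ov:
    q=[s["position"][0],s["position"][1],s["tool_rot"][2]]; zb=.012
    for z in(zb+.026,): dr(T2(q,[(.022,.035,z),(.022,-.035,z),(-.022,-.035,z),(-.022,.035,z)]),(0,255,0))
    dr(T2(qf,[(.045,.05,.034),(.045,-.05,.034)]),(0,255,255)); dr(T2(qf,[(.008,.035,.03),(.048,.035,.03)]),(0,0,255))
u=(proj(p,T2(qf,[(.01,0,.03)]))[0]*7).astype(int); cv2.imwrite(f"pics/{tag}.png",im[u[1]-300:u[1]+300,u[0]-400:u[0]+400])
E
python3 look.py l1; python3 look.py l2 1
```

```text
clock: 14.1
position: [0.5737, 0.0421, 0.0414]
tool_rot: [3.14, 0.002, -0.234]
force: [-9.8, -6.9, 9.3]
grip_width: 0.0222
[-9.76358622 -6.88446837  9.30291138] [-1.33661985  2.08747948  0.04692816] [0.57370823 0.04209752 0.04139801] [ 3.14029705e+00  1.72525786e-03 -2.34273470e-01]
tcp in fix 0.019308936236914997 -0.0010145858689901872
[-9.72080879 -6.92181487 10.06323217] [-1.37367261  2.0789365   0.0877936 ] [0.57370254 0.04210575 0.04137403] [ 3.14028521e+00  1.85389321e-03 -2.34177938e-01]
tcp in fix 0.01930148602536208 -0.0010079011351341958
```

View pics/l1.png

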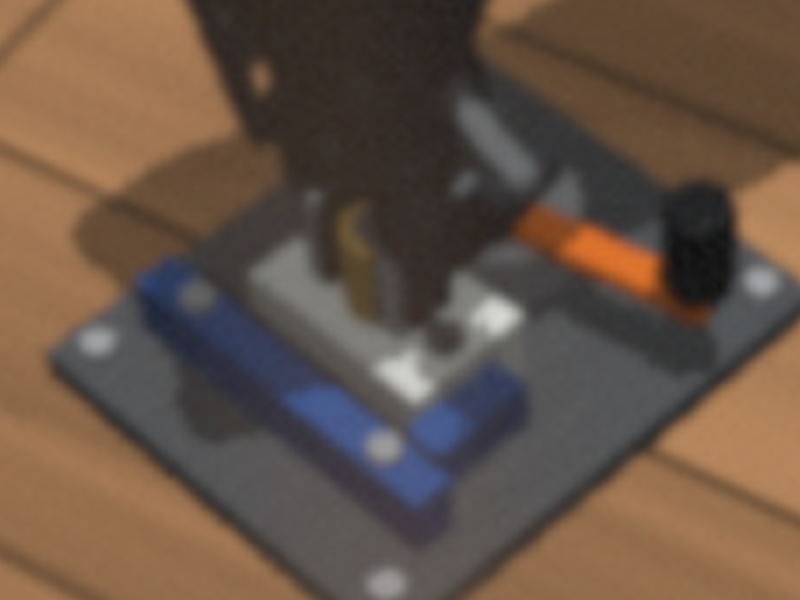

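View pics/l2.png

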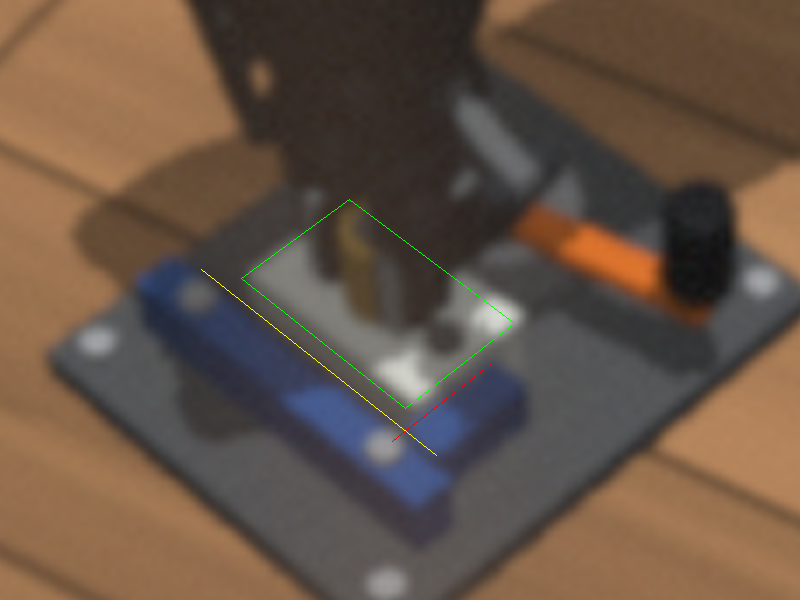

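```bash
python3 -m handwheel '[[-0.04,0.03,-0.05,0,0,0],[0,0,0,0,0,0]]'
python3 -m handwheel '[[0,0,-0.03,0,0,0],[0,0,0,0,0,0]]'
python3 -m handwheel '[[0.04,0,0,0,0,0],[0,0,0,0,0,0]]'
python3 -m handwheel '[[0.04,0,0,0,0,0],[0,0,0,0,0,0]]'
```

```text
clock: 14.45
position: [0.5734, 0.0422, 0.0425]
tool_rot: [3.141, 0.001, -0.234]
force: [-3.7, -5.1, -1.4]
grip_width: 0.0222
clock: 14.7
position: [0.5734, 0.0423, 0.0431]
tool_rot: [3.141, 0.001, -0.234]
force: [-2.1, -5.6, -4.6]
grip_width: 0.0219
clock: 14.95
position: [0.5741, 0.042, 0.043]
tool_rot: [3.141, 0.001, -0.234]
force: [-3.3, -5.4, -2.2]
grip_width: 0.0216
clock: 15.2
position: [0.5751, 0.0418, 0.043]
tool_rot: [3.141, 0.001, -0.234]
force: [-5.2, -4.7, -3.7]
grip_width: 0.0224
```

```bash
python3 -m handwheel '[[0.04,0.02,0,0,0,0],[0,0,0,0,0,0]]'
python3 -m handwheel '[[0.04,0,0,0,0,0],[0,0,0,0,0,0]]'
python3 -m handwheel '[[0.04,0,0,0,0,0],[0,0,0,0,0,0]]'
```

```text
clock: 15.45
position: [0.5764, 0.0414, 0.0431]
tool_rot: [3.141, 0.0, -0.233]
force: [-2.1, -2.8, -4.6]
grip_width: 0.0223
clock: 15.7
position: [0.5775, 0.0412, 0.0432]
tool_rot: [3.141, 0.0, -0.233]
force: [-3.3, -3.0, -3.6]
grip_width: 0.0223
clock: 15.95
position: [0.5785, 0.041, 0.0433]
tool_rot: [3.141, 0.0, -0.233]
force: [-4.5, -3.8, -3.1]
grip_width: 0.0225
```

```bash
python3 -m handwheel '[[0.04,0.01,0,0,0,0],[0,0,0,0,0,0]]'
python3 -m handwheel '[[0.04,0,0,0,0,0],[0,0,0,0,0,0]]'
python3 -m handwheel '[[0.04,0,0,0,0,0],[0,0,0,0,0,0]]'
python3 look.py l3; python3 look.py l4 1
```

```text
clock: 16.2
position: [0.5792, 0.0408, 0.0432]
tool_rot: [-3.141, 0.001, -0.233]
force: [-4.8, -2.2, -0.4]
grip_width: 0.0223
clock: 16.45
position: [0.5797, 0.0407, 0.0432]
tool_rot: [-3.141, 0.002, -0.233]
force: [-8.0, -2.2, -0.5]
grip_width: 0.0221
clock: 16.7
position: [0.5801, 0.0406, 0.0431]
tool_rot: [-3.141, 0.003, -0.233]
force: [-11.1, -0.2, 2.3]
grip_width: 0.0222
[-11.13908395  -0.19797636   2.28220943] [-0.24339441  2.53817993 -0.12899957] [0.58010429 0.04059471 0.04305312] [-3.14117858e+00  2.91789229e-03 -2.33329778e-01]
tcp in fix 0.025879130330448773 -0.0009929271485426324
[-11.68210446  -0.91877164   1.50423474] [-0.29662181  2.52536304 -0.20234896] [0.58013541 0.04060588 0.04310368] [-3.14110108e+00  2.82536578e-03 -2.33359341e-01]
tcp in fix 0.02590681348147028 -0.000974847610432387
```

View pics/l3.png

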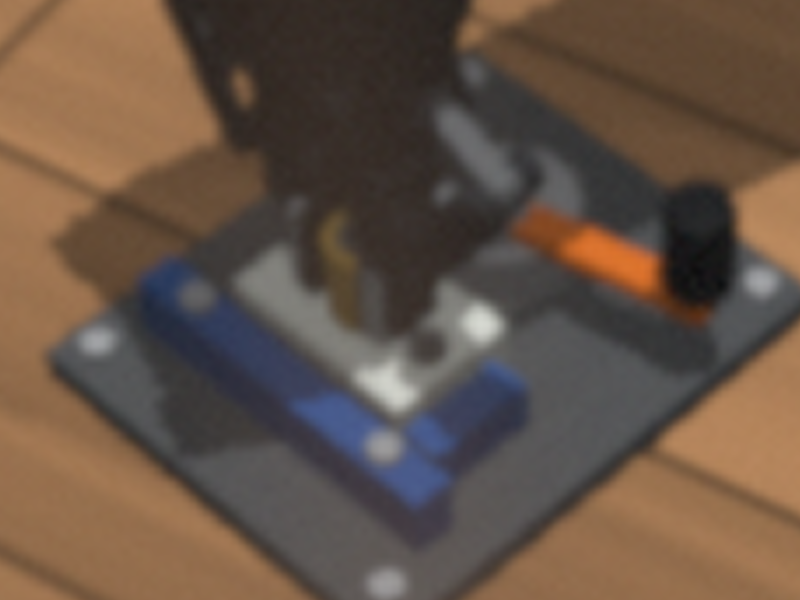

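View pics/l4.png

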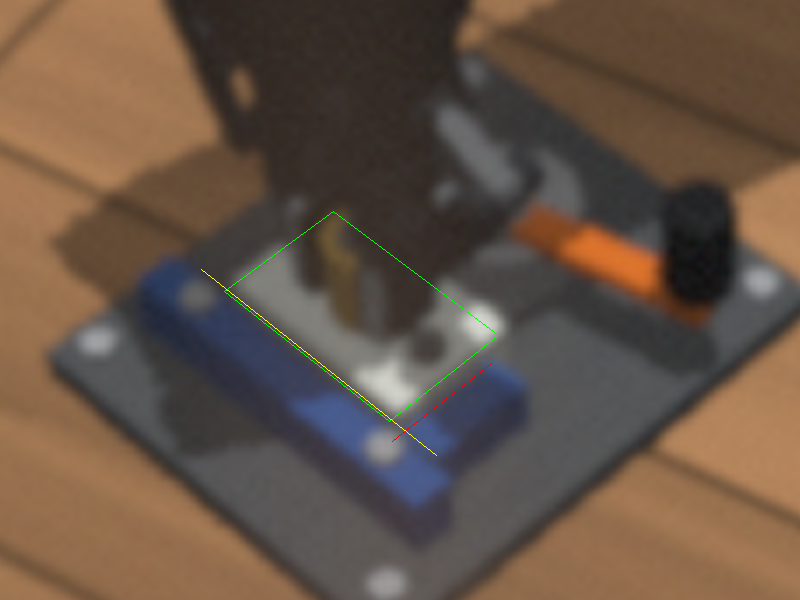

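```bash
python3 -m handwheel '[[-0.05,-0.03,0.04,0,0,0],[0,0,0,0,0,0]]'
python3 -m handwheel '[[0,0,0.04,0,0,0],[0,0,0,0,0,0]]'
```

```text
clock: 17.05
position: [0.5797, 0.0408, 0.0424]
tool_rot: [3.141, 0.001, -0.234]
force: [-8.6, -4.9, 3.2]
grip_width: 0.0222
clock: 17.3
position: [0.5797, 0.0408, 0.0414]
tool_rot: [3.141, 0.001, -0.234]
force: [-9.0, -4.9, 4.4]
grip_width: 0.0221
```

```bash
python3 -m handwheel '[[-0.02,0,0.03,0,0,0],[0,0,0,0,0,0]]'
python3 -m handwheel '[[-0.02,0,0.02,0,0,0],[0,0,0,0,0,0]]'
```

```text
clock: 17.55
position: [0.5795, 0.0407, 0.0413]
tool_rot: [-3.142, 0.0, -0.234]
force: [-11.7, -4.3, 15.7]
grip_width: 0.0217
clock: 17.8
position: [0.5795, 0.0407, 0.0412]
tool_rot: [-3.141, -0.001, -0.234]
force: [-11.0, -5.4, 22.1]
grip_width: 0.0225
```

```bash
python3 -m handwheel '[[-0.02,0,-0.03,0,0,0],[-0.02,0.01,-0.02,0,0,0],[0,0,0,0,0,0]]'
```

```text
clock: 18.18
position: [0.5788, 0.041, 0.0415]
tool_rot: [3.141, -0.001, -0.234]
force: [-1.2, -5.4, -2.6]
grip_width: 0.0226
```

```bash
python3 -m handwheel '[[0.03,0,0.015,0,0,0],[0,0,0,0,0,0]]'; python3 -m handwheel '[[0,0,0,0,0,0],[0,0,0,0,0,0],[0,0,0,0,0,0]]' 0
```

```text
clock: 18.42
position: [0.579, 0.0408, 0.0413]
tool_rot: [3.142, 0.0, -0.234]
force: [-7.1, -5.2, 5.3]
grip_width: 0.0221
clock: 18.8
position: [0.5794, 0.0415, 0.041]
tool_rot: [-3.141, -0.0, -0.233]
force: [0.2, 0.4, -0.8]
grip_width: 0.0423
```

Run:
```python
from plan import *
e=json.load(open("est.json")); f=np.array(e["fix"]); c,s=np.cos(f[2]),np.sin(f[2])
f[:2]+=np.array([[c,-s],[s,c]])@[.001,-.001]; e["fix"]=f.tolist(); e["piv"]=(f[:2]+np.array([[c,-s],[s,c]])@[-.0275,0]).tolist()
json.dump(e,open("est.json","w")); print(f,e["piv"])
P=bot.observe(); x,y,z=P["position"]
kx,ky=np.array(e["piv"])+.07*np.array([np.cos(1.58),np.sin(1.58)]); print(kx,ky)
plan([(x,y,.12,-.233),(kx,ky,.125,1.58)],step=.024)
```

```text
[ 0.55590195  0.04635823 -0.23406886] [0.5291518556776708, 0.05273650955291879]
0.5285076076488542 0.12273354480783061
end [0.5286 0.1228 0.125 ] 1.5798 n 15
[[0,0,-0.79,0,0,0],[0,0,-0.79,0,0,0],[0,0,-0.79,0,0,0],[0,0,-0.79,0,0,0],[-0.25,-0.24,-0.02,0,0,-0.0262],[-0.2,-0.28,-0.02,0,0,-0.0262],[-0.16,-0.31,-0.02,0,0,-0.0262],[-0.1,-0.33,-0.02,0,0,-0.0262]]
[[-0.05,-0.35,-0.02,0,0,-0.0262],[0.01,-0.35,-0.02,0,0,-0.0263],[0.07,-0.34,-0.02,0,0,-0.0262],[0.12,-0.33,-0.01,0,0,-0.0263],[0.18,-0.3,-0.02,0,0,-0.0262],[0.22,-0.27,-0.01,0,0,-0.0263],[0.27,-0.22,-0.02,0,0,-0.0262]]
```

```bash
python3 -m handwheel '[[0,0,-0.3,0,0,0],[0,0,-0.8,0,0,0],[0,0,-0.8,0,0,0],[0,0,-0.8,0,0,0],[0,0,-0.5,0,0,0]]'
python3 -m handwheel '[[-0.25,-0.24,-0.02,0,0,-0.0262],[-0.2,-0.28,-0.02,0,0,-0.0262],[-0.16,-0.31,-0.02,0,0,-0.0262],[-0.1,-0.33,-0.02,0,0,-0.0262],[-0.05,-0.35,-0.02,0,0,-0.0262],[0.01,-0.35,-0.02,0,0,-0.0263],[0.07,-0.34,-0.02,0,0,-0.0262],[0.12,-0.33,-0.01,0,0,-0.0263]]' 0.1
python3 -m handwheel '[[0.18,-0.3,-0.02,0,0,-0.0262],[0.22,-0.27,-0.01,0,0,-0.0263],[0.27,-0.22,-0.02,0,0,-0.0262],[0,0,0,0,0,0],[0,0,0,0,0,0]]'
python3 - <<'E'
from plan import *
from fit import T2
e=json.load(open("est.json"));qf=e["fix"];s=bot.observe(); print(s["qpos"],s["position"],s["tool_rot"])
p=bot.grab_frame("scene"); raw=cv2.resize(p["pixels"],None,fx=7,fy=7,interpolation=cv2.INTER_CUBIC); im=raw.copy()
def dr(X,col): cv2.polylines(im,[np.int32((proj(p,X)+.5)*7-.5)],True,col,1)
H=T2(qf,[(.023,0,0)])[0]; q=[H[0],H[1],qf[2]]
for z in (.038,.012): dr(T2(q,[(.022,.035,z),(.022,-.035,z),(-.022,-.035,z),(-.022,.035,z)]),(0,255,0))
th=np.linspace(0,6.28,30); dr(T2(q,np.c_[.012*np.cos(th),.012*np.sin(th),0*th+.068]),(255,0,0))
u=(proj(p,T2(qf,[(.01,0,.03)]))[0]*7).astype(int)
for t,i in(("m1",raw),("m2",im)): cv2.imwrite(f"pics/{t}.png",i[u[1]-300:u[1]+300,u[0]-400:u[0]+400])
E
```

```text
clock: 19.42
position: [0.5795, 0.0413, 0.1227]
tool_rot: [-3.141, -0.001, -0.233]
force: [0.0, -0.2, -0.5]
grip_width: 0.0429
clock: 20.42
position: [0.5418, 0.1003, 0.1251]
tool_rot: [3.141, 0.0, 1.09]
force: [-0.2, 0.3, 0.2]
grip_width: 0.0386
clock: 21.05
position: [0.5285, 0.122, 0.1261]
tool_rot: [3.141, 0.0, 1.575]
force: [0.1, 0.5, -0.2]
grip_width: 0.0383
[-0.59127229  0.56333739  0.35308521  1.92517616 -0.28945205  0.70222625
 -0.06127798] [0.52852556 0.12199182 0.12609037] [3.14144365e+00 2.69326000e-04 1.57519969e+00]
```

View pics/m1.png

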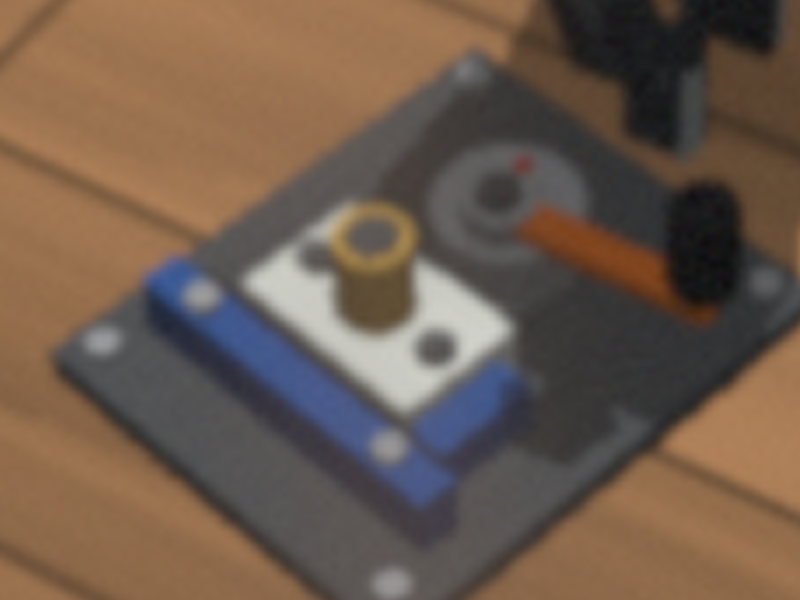

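View pics/m2.png

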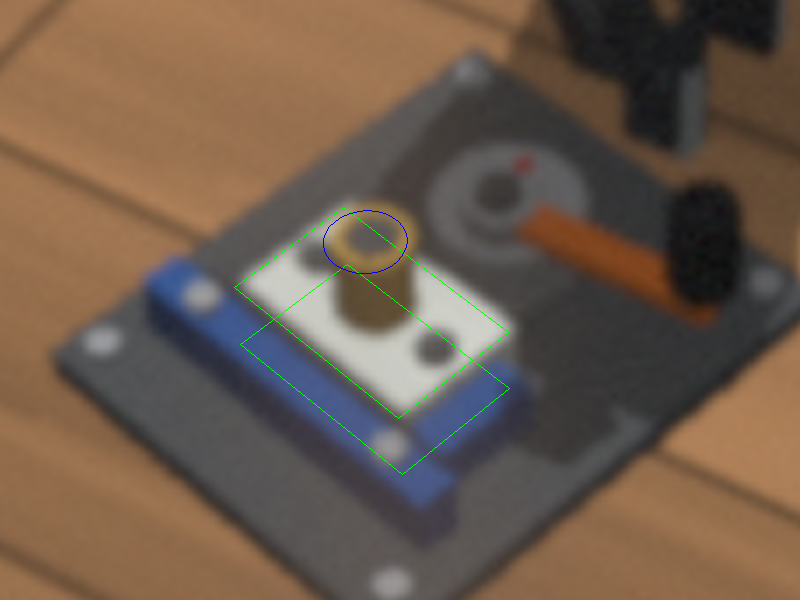

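The block sits flat in the corner with no visible gap, against the fence at about (320,350) and the end stop at about (450,380). Next is the lever grip.

```bash
python3 -m handwheel '[[0.01,0,0.7,0,0,0],[0.01,0,0.7,0,0,0],[0.01,0,0.5,0,0,0],[0,0,0,0,0,0]]'
python3 - <<'E'
from plan import *
s=bot.observe(); p=bot.grab_frame("scene"); print(s["position"],s["force"])
u=proj(p,[s["position"]])[0].astype(int); cv2.imwrite("pics/k1.png",cv2.resize(p["pixels"][u[1]-50:u[1]+40,u[0]-50:u[0]+50],None,fx=6,fy=6,interpolation=cv2.INTER_CUBIC))
E
```

```text
clock: 21.6
position: [0.5277, 0.1229, 0.0772]
tool_rot: [-3.14, 0.001, 1.579]
force: [-0.2, -0.4, 0.2]
grip_width: 0.0384
[0.52773223 0.12287514 0.07716399] [-0.18868962 -0.41940426  0.17485574]
```

View pics/k1.png

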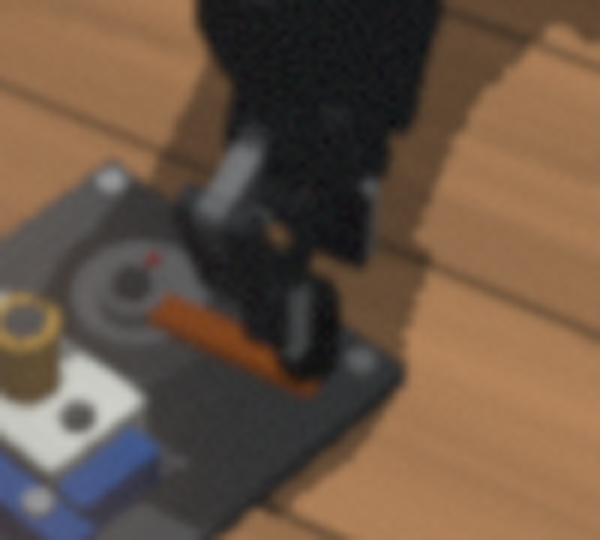

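```bash
python3 -m handwheel '[[0,0.02,0.5,0,0,0],[0,0,0.42,0,0,0],[0,0,0,0,0,0]]' 0.3
cat > sweep.py <<'E'
from plan import *
import sys
e=json.load(open("est.json")); pv=np.array(e["piv"])
a0,a1,da=map(float,sys.argv[1:4]); r=float(sys.argv[4]) if len(sys.argv)>4 else .07; cap=float(sys.argv[5]) if len(sys.argv)>5 else 9
s=bot.observe(); z=.054
d=s["position"][:2]-pv; print("now phi",np.arctan2(d[1],d[0])%(2*np.pi),np.hypot(*d),s["position"],s["tool_rot"],"q7",s["qpos"][6],"q5",s["qpos"][4],"w",s["grip_width"])
n=int(np.ceil((a1-a0)/da)); A=a0+(a1-a0)*np.arange(1,n+1)/n
ps=s["tool_rot"][2]%(2*np.pi)
plan([(pv[0]+r*np.cos(a),pv[1]+r*np.sin(a),z,min(a,cap)) for a in A],step=.03,dmax=10.5,start=[*s["position"],ps])
E
python3 sweep.py 1.58 2.62 0.13
```

```text
clock: 22.02
position: [0.5284, 0.123, 0.0546]
tool_rot: [-3.14, 0.0, 1.579]
force: [-0.4, -0.5, -0.8]
grip_width: 0.0297
now phi 1.5817511343298347 0.07031733842862894 [0.52838156 0.12304963 0.0545559 ] [-3.14029436e+00  4.39472041e-04  1.57931991e+00] q7 -0.014642836033513268 q5 -0.34267062306379625 w 0.029726610869201926
end [0.4684 0.0876 0.0541] 2.6198 n 8
[[-0.04,-0.36,0.02,0,0,-0.0208],[-0.02,-0.36,0,0,0,-0.0207],[-0.02,-0.36,0,0,0,-0.0207],[-0.03,-0.37,0,0,0,-0.0207],[-0.02,-0.36,0,0,0,-0.0207],[-0.02,-0.36,0,0,0,-0.0206],[-0.03,-0.37,0,0,0,-0.0207],[-0.02,-0.36,0,0,0,-0.0207]]
```

```bash
python3 -m handwheel '[[-0.02,-0.36,0,0,0,-0.0207],[-0.02,-0.36,0,0,0,-0.0207],[-0.02,-0.36,0,0,0,-0.0207],[-0.03,-0.36,0,0,0,-0.0207]]'
python3 -m handwheel '[[-0.02,-0.36,0,0,0,-0.0207],[-0.02,-0.36,0,0,0,-0.0207],[-0.03,-0.36,0,0,0,-0.0207],[-0.02,-0.36,0,0,0,-0.0207]]'
python3 sweep.py 2.62 3.0 0.05
python3 look.py n1
```

```text
clock: 22.52
position: [0.4945, 0.1139, 0.0557]
tool_rot: [3.141, 0.0, 2.104]
force: [1.1, 0.8, -2.0]
grip_width: 0.0297
clock: 23.02
position: [0.4694, 0.0885, 0.0557]
tool_rot: [3.141, 0.001, 2.624]
force: [1.3, 1.4, -0.7]
grip_width: 0.0298
now phi 2.6020355458836595 0.0696748143919383 [0.4693753  0.08853237 0.05571137] [3.14107124e+00 5.56230098e-04 2.62431858e+00] q7 0.7456448613103893 q5 -0.0028522308139378033 w 0.02979758687939193
end [0.4598 0.0627 0.054 ] 3.0001 n 8
[[0.01,-0.18,0.07,0,0,-0.0069],[0,-0.14,0,0,0,-0.0075],[-0.01,-0.13,0,0,0,-0.0076],[0,-0.13,0,0,0,-0.0076],[0,-0.13,0,0,0,-0.0075],[0,-0.14,0,0,0,-0.0076],[-0.01,-0.13,0,0,0,-0.0075],[0,-0.13,0,0,0,-0.0076]]
[ 1.34325163  1.35680604 -0.69670113] [ 0.10749758 -0.12864773  0.0471715 ] [0.4693753  0.08853237 0.05571137] [3.14107124e+00 5.56230098e-04 2.62431858e+00]
tcp in fix -0.09394888584677044 0.02095531747012964
```

View pics/n1.png

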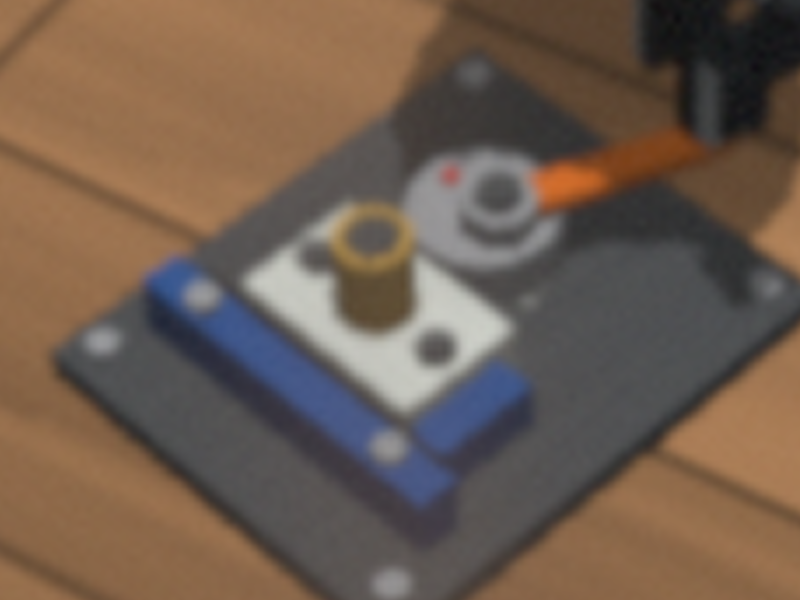

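```bash
cat > st.py <<'E'
from plan import *
e=json.load(open("est.json")); pv=np.array(e["piv"]); F=[]
for i in range(3):
    s=bot.observe(); F.append(s["force"]); bot.grab_frame("top") if i<2 else 0
d=s["position"][:2]-pv; phi=np.arctan2(d[1],d[0])%(2*np.pi); t=np.array([-np.sin(phi),np.cos(phi),0]); r=np.array([np.cos(phi),np.sin(phi),0])
print("phi %.3f r %.4f lever_f %.3f"%(phi,np.hypot(*d),phi+.234-(s["grip_width"]/2-.011)/.07),"Ft",np.round([-f@t for f in F],1),"Fr",np.round(np.mean(F,0)@r,1),"psi",round(s["tool_rot"][2],3),"q7",round(s["qpos"][6],2))
E
python3 -m handwheel '[[0,-0.15,0.04,0,0,-0.0072],[0,-0.14,0.03,0,0,-0.0076]]'; python3 st.py
python3 -m handwheel '[[0,-0.13,0,0,0,-0.0076],[0,-0.13,0,0,0,-0.0076]]'; python3 st.py
```

```text
clock: 23.32
position: [0.4659, 0.0823, 0.0537]
tool_rot: [3.141, 0.0, 2.714]
force: [0.5, 0.3, 0.9]
grip_width: 0.0298
phi 2.711 r 0.0699 lever_f 2.890 Ft [ 0.5 -1.4 -0.7] Fr -0.4 psi 2.714 q7 0.82
clock: 23.68
position: [0.4631, 0.0762, 0.0536]
tool_rot: [-3.142, -0.0, 2.812]
force: [0.2, 0.7, -1.2]
grip_width: 0.0301
phi 2.806 r 0.0700 lever_f 2.983 Ft [ 0.7 -0.4 -0.4] Fr 0.1 psi 2.81 q7 0.89
```

```bash
python3 -m handwheel '[[0,-0.13,0,0,0,-0.0076],[0,-0.13,0,0,0,-0.0076]]';python3 -m handwheel '[[0,-0.13,0,0,0,-0.0076],[0,-0.13,0,0,0,-0.0076]]'; python3 st.py
```

```text
clock: 24.02
position: [0.4612, 0.07, 0.0537]
tool_rot: [-3.142, 0.0, 2.907]
force: [0.3, 0.1, -0.2]
grip_width: 0.0298
clock: 24.28
position: [0.4598, 0.0635, 0.0537]
tool_rot: [3.142, 0.0, 3.003]
force: [-0.3, 0.8, 0.2]
grip_width: 0.0297
phi 2.992 r 0.0702 lever_f 3.170 Ft [ 0.8 -1.   0.2] Fr -0.1 psi 3.001 q7 1.04
```

```bash
python3 sweep.py 3.0 3.4 0.05; python3 look.py n2
```

```text
now phi 2.9916674263456673 0.07016874588092961 [0.45977025 0.06321721 0.05368168] [-3.14141663e+00 -1.02005526e-04  3.00084528e+00] q7 1.041207426178794 q5 0.12898165887340457 w 0.029859326959382843
end [0.4614 0.0349 0.0539] 3.3998 n 8
[[-0.01,-0.16,-0.01,0,0,-0.0078],[0,-0.14,0,0,0,-0.008],[-0.01,-0.14,0,0,0,-0.0079],[0,-0.14,0,0,0,-0.008],[0,-0.14,0,0,0,-0.008],[-0.01,-0.14,0,0,0,-0.0079],[0,-0.14,0,0,0,-0.008],[0,-0.14,0,0,0,-0.0079]]
[ 0.37441862  0.16690515 -0.77016171] [ 0.01987411 -0.0052233  -0.03249417] [0.45977025 0.06321721 0.05368168] [-3.14141663e+00 -1.02005526e-04  3.00084528e+00]
tcp in fix -0.09742048977000378 -0.005897288260316831
```

View pics/n2.png

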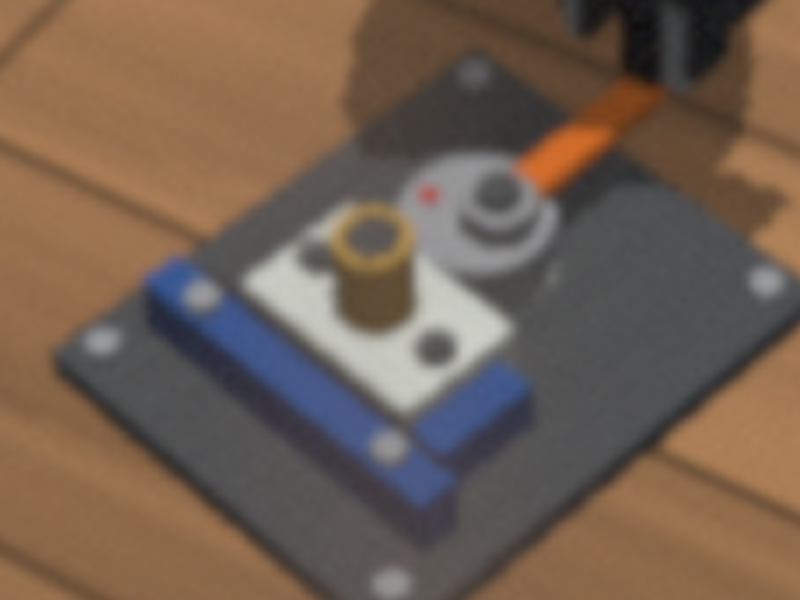

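```bash
python3 -m handwheel '[[0,-0.14,0,0,0,-0.008],[0,-0.14,0,0,0,-0.008]]'; python3 st.py; python3 -m handwheel '[[0,-0.14,0,0,0,-0.008]]';  python3 st.py;python3 -m handwheel '[[0,-0.14,0,0,0,-0.008]]';  python3 st.py
```

```text
clock: 24.68
position: [0.4591, 0.0569, 0.0537]
tool_rot: [3.141, 0.0, 3.101]
force: [0.1, 0.3, -0.1]
grip_width: 0.0297
phi 3.088 r 0.0702 lever_f 3.266 Ft [ 0.3 -0.4 -0.3] Fr -0.2 psi 3.1 q7 1.12
clock: 24.9
position: [0.459, 0.0536, 0.0537]
tool_rot: [3.141, 0.0, -3.133]
force: [0.5, 0.3, 0.2]
grip_width: 0.0302
phi 3.136 r 0.0703 lever_f 3.313 Ft [ 0.3 -1.5  0.6] Fr 0.2 psi -3.134 q7 1.16
clock: 25.12
position: [0.459, 0.0502, 0.0537]
tool_rot: [3.141, 0.0, -3.084]
force: [0.3, 0.3, -0.6]
grip_width: 0.0299
phi 3.185 r 0.0703 lever_f 3.361 Ft [ 0.2 -0.7  0.2] Fr 0.2 psi -3.084 q7 1.2
```

```bash
for i in 1; do python3 -m handwheel '[[-0.01,-0.14,0,0,0,-0.008]]'; python3 st.py; python3 -m handwheel '[[0,-0.14,0,0,0,-0.008]]';  python3 st.py;python3 -m handwheel '[[-0.01,-0.14,0,0,0,-0.008]]';  python3 st.py; done
```

```text
clock: 25.35
position: [0.4594, 0.0468, 0.0537]
tool_rot: [3.141, 0.0, -3.034]
force: [-0.1, 0.7, 0.6]
grip_width: 0.0298
phi 3.234 r 0.0700 lever_f 3.412 Ft [ 0.7 -0.9 -0.1] Fr 0.0 psi -3.034 q7 1.24
clock: 25.58
position: [0.4598, 0.0433, 0.0537]
tool_rot: [3.141, 0.0, -2.984]
force: [0.4, 0.0, 0.7]
grip_width: 0.0299
phi 3.284 r 0.0701 lever_f 3.462 Ft [-0.1  0.2  0.2] Fr 0.1 psi -2.984 q7 1.29
clock: 25.8
position: [0.4605, 0.04, 0.0537]
tool_rot: [3.141, 0.0, -2.934]
force: [-0.5, 2.9, -0.4]
grip_width: 0.0298
phi 3.332 r 0.0699 lever_f 3.512 Ft [2.9 0.3 1.5] Fr -0.0 psi -2.934 q7 1.33
```

```bash
python3 -m handwheel '[[0,-0.07,0,0,0,-0.004],[0,0,0,0,0,0]]'; python3 st.py; python3 -m handwheel '[[0,-0.07,0,0,0,-0.004],[0,0,0,0,0,0]]';  python3 st.py; python3 look.py n3
```

```text
clock: 26.15
position: [0.4609, 0.0378, 0.0537]
tool_rot: [3.141, 0.0, -2.907]
force: [-0.1, 1.4, 0.1]
grip_width: 0.0299
phi 3.357 r 0.0699 lever_f 3.535 Ft [1.4 2.6 3.3] Fr -0.2 psi -2.908 q7 1.35
clock: 26.5
position: [0.4613, 0.0359, 0.0537]
tool_rot: [3.142, -0.0, -2.881]
force: [-0.2, 2.1, -0.2]
grip_width: 0.0296
phi 3.385 r 0.0699 lever_f 3.565 Ft [2.1 2.1 2.9] Fr 0.0 psi -2.882 q7 1.37
[-1.28050936  2.6816144   0.09107868] [0.56151749 0.13058962 0.03707666] [0.46131488 0.03587518 0.05366169] [-3.14156813e+00 -9.46058576e-05 -2.88202095e+00]
tcp in fix -0.0895763355743206 -0.03213546462474657
```

View pics/n3.png

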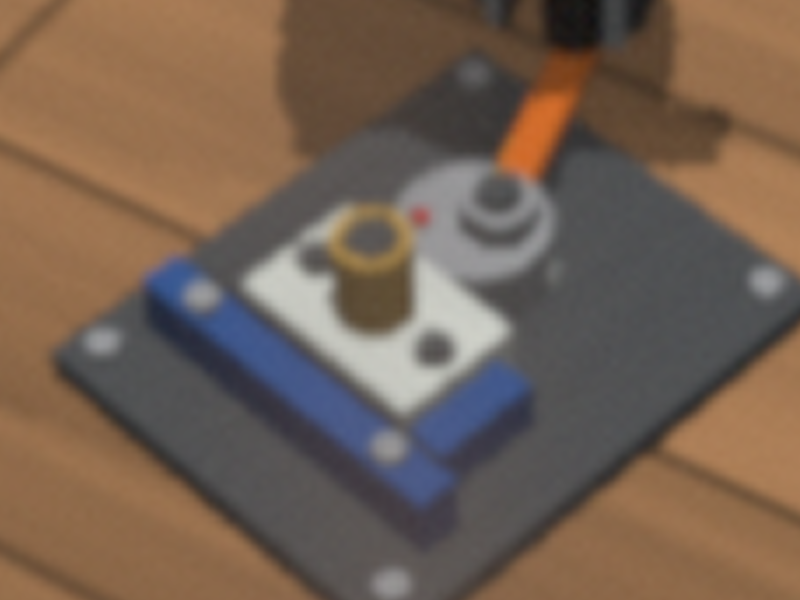

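```bash
python3 -m handwheel '[[0,-0.07,0,0,0,-0.004],[0,0,0,0,0,0]]'; python3 st.py; python3 -m handwheel '[[0,-0.07,0,0,0,-0.004],[0,0,0,0,0,0]]';  python3 st.py
```

```text
clock: 26.9
position: [0.4618, 0.0342, 0.0537]
tool_rot: [3.142, -0.0, -2.856]
force: [-1.2, 3.1, -0.5]
grip_width: 0.0297
phi 3.411 r 0.0699 lever_f 3.590 Ft [3.3 3.5 2.5] Fr -0.3 psi -2.857 q7 1.39
clock: 27.25
position: [0.4623, 0.0325, 0.0537]
tool_rot: [3.142, -0.0, -2.831]
force: [-0.7, 3.1, 0.3]
grip_width: 0.03
phi 3.435 r 0.0698 lever_f 3.610 Ft [3.2 4.2 4. ] Fr 0.0 psi -2.832 q7 1.41
```

```bash
python3 -m handwheel '[[0,-0.07,0,0,0,-0.004],[0,0,0,0,0,0]]'; python3 st.py; python3 -m handwheel '[[0,-0.07,0,0,0,-0.004],[0,0,0,0,0,0]]';  python3 st.py
```

```text
clock: 27.6
position: [0.4628, 0.0309, 0.0537]
tool_rot: [3.142, -0.0, -2.806]
force: [-1.3, 3.9, 0.3]
grip_width: 0.0297
phi 3.459 r 0.0698 lever_f 3.637 Ft [4.1 3.5 3.7] Fr -0.2 psi -2.806 q7 1.44
clock: 27.95
position: [0.4633, 0.0294, 0.0537]
tool_rot: [3.141, -0.0, -2.78]
force: [-1.6, 5.1, 0.4]
grip_width: 0.0301
phi 3.483 r 0.0698 lever_f 3.661 Ft [5.3 5.9 4.7] Fr -0.2 psi -2.781 q7 1.46
```

```bash
python3 -m handwheel '[[0,-0.05,0,0,0,-0.002],[0,0,0,0,0,0]]'; python3 st.py; python3 st.py
```

```text
clock: 28.3
position: [0.4638, 0.0283, 0.0537]
tool_rot: [3.141, -0.0, -2.768]
force: [-2.6, 5.7, 1.2]
grip_width: 0.03
phi 3.500 r 0.0698 lever_f 3.675 Ft [6.2 6.5 6.2] Fr 0.4 psi -2.768 q7 1.47
phi 3.499 r 0.0698 lever_f 3.676 Ft [6.2 5.5 4.8] Fr 0.1 psi -2.768 q7 1.47
```

```bash
python3 -m handwheel '[[0,0.1,0,0,0,0],[0,0.08,0,0,0,0],[0,0,0,0,0,0]]' ; python3 st.py; python3 -m handwheel '[[0,0,-0.4,0,0,0],[0,0,-0.8,0,0,0],[0,0,-0.8,0,0,0],[0,0,-0.8,0,0,0],[0,0,-0.8,0,0,0],[0,0,0,0,0,0]]'; python3 look.py n4
python3 - <<'E'
from h import *
p=bot.grab_frame("top"); cv2.imwrite("pics/t4.png",p["pixels"])
E
```

```text
clock: 28.88
position: [0.4622, 0.0322, 0.0537]
tool_rot: [-3.141, 0.0, -2.768]
force: [0.0, 0.2, -0.2]
grip_width: 0.0298
phi 3.440 r 0.0700 lever_f 3.619 Ft [ 0.2  0.7 -0.2] Fr -0.2 psi -2.769 q7 1.46
clock: 29.72
position: [0.463, 0.0322, 0.1453]
tool_rot: [-3.141, 0.003, -2.769]
force: [0.2, -0.2, 0.0]
grip_width: 0.0294
[ 0.19871654 -0.24684472  0.00804936] [ 0.00519792  0.01574169 -0.00494644] [0.46295459 0.03224726 0.1452964 ] [-3.14073280e+00  2.63993835e-03 -2.76893547e+00]
tcp in fix -0.0871398945744797 -0.03528414546341081
```

View pics/n4.png

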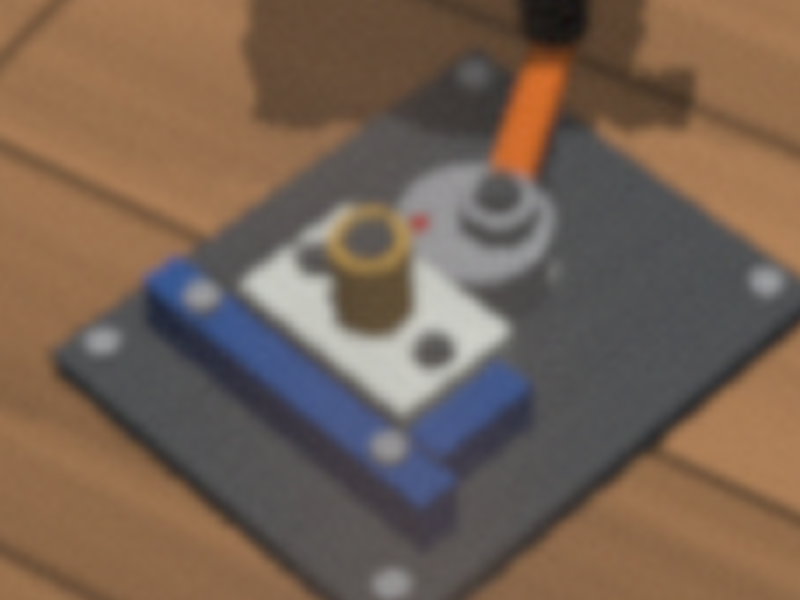

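View pics/t4.png

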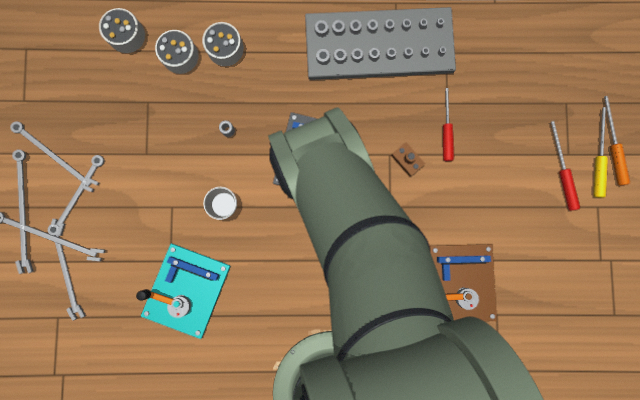

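```bash
python3 -m handwheel '[[0.36,-0.9,-0.3,0,0,0],[0.36,-0.9,-0.3,0,0,0],[0.36,-0.9,-0.3,0,0,0],[0.36,-0.9,-0.3,0,0,0],[0.36,-0.9,-0.3,0,0,0],[0.36,-0.9,-0.3,0,0,0],[0.36,-0.9,-0.3,0,0,0],[0.36,-0.9,-0.3,0,0,0]]'; python3 -m handwheel '[[0.36,-0.9,0,0,0,0],[0.36,-0.9,0,0,0,0],[0.36,-0.9,0,0,0,0],[0.36,-0.9,0,0,0,0],[0,0,0,0,0,0]]'
python3 - <<'E'
from plan import *
from fit import T2
e=json.load(open("est.json"));qf=e["fix"]
for n in("top","scene"):
    p=bot.grab_frame(n); im=cv2.resize(p["pixels"],None,fx=6,fy=6,interpolation=cv2.INTER_CUBIC)
    u=(proj(p,T2(qf,[(0,0,.02)]))[0]*6).astype(int); cv2.imwrite(f"pics/f_{n}.png",im[u[1]-300:u[1]+300,u[0]-350:u[0]+350])
    for t in ("socket","tub","driver"):
        r=bot.trace(p,t); print(n,t,[(round(x["score"],2),np.round(x["point"],1)) for x in r[:1]])
E
```

```text
clock: 30.82
position: [0.4603, -0.1623, 0.2032]
tool_rot: [3.141, -0.001, -2.769]
force: [0.5, -0.2, -0.3]
grip_width: 0.0297
clock: 31.45
position: [0.4593, -0.2599, 0.2027]
tool_rot: [3.141, -0.001, -2.771]
force: [-0.4, 0.2, 0.3]
grip_width: 0.03
top socket [(0.53, array([227.6, 126.8]))]
top tub [(0.91, array([217.6, 204.2]))]
top driver [(0.65, array([448.6, 135.3]))]
scene socket [(0.78, array([385.6, 323.8]))]
scene tub [(0.65, array([428.8, 255.5]))]
scene driver [(0.95, array([180.9, 218.2]))]
```

View pics/f_top.png

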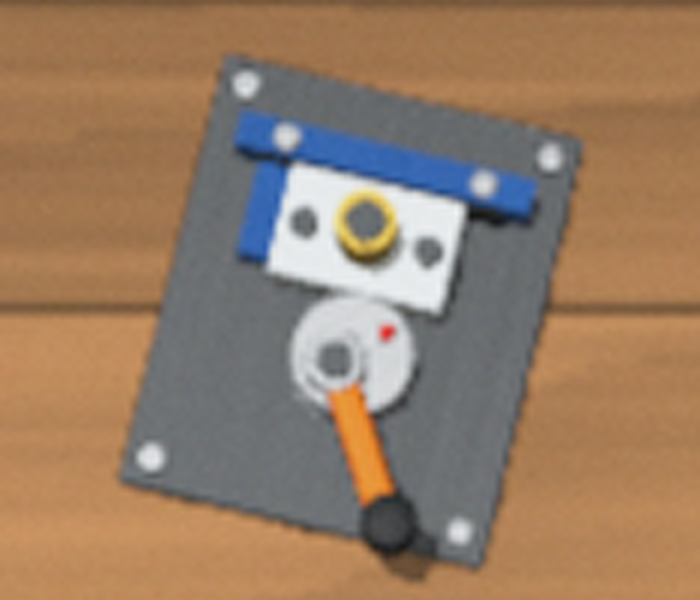

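View pics/f_scene.png

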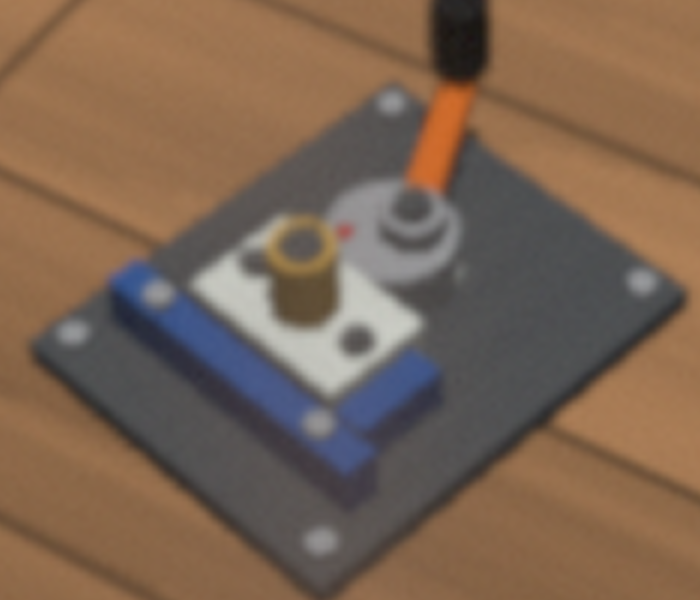

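In the top crop the block sits in the corner, touching the end stop at (270,215) and the fence at (380,185), with the lobe against it at (355,300). The bystanders haven't moved, so I'm handing the job in.

```bash
python3 -c "
from workcell import bot
print(bot.job_done(), bot.observe()['clock'])"
```

```text
the job is handed in; nothing more can be done
the job is handed in; nothing more can be done
```

The aluminium block is flat in the corner of the steel fixture and clamped at an estimated 11–12 N. The arm is clear of everything, and the job was handed in at about 32 s of the 69 s.

**Placing:** I gripped the block by its brass port and pushed it against the end stop, then against the cushion. The first push towards the cushion jammed: the block tipped forward on the plate and the wrist force reached about 45 N. I backed off, lifted about 1.5 mm, and pushed again. This time it met the cushion cleanly, with about 1 mm of give per 10 N as expected. I then lowered it onto the plate and let go.

**Clamping:** I pushed the lever counter-clockwise by its grip. The lobe met the block at about 3.48 rad and I stopped at about 3.68 rad, where the pull at the grip was about 5.9 N. The clamping force was not measured directly:
- **From the pull:** about 10–15 N over the stated friction range, and 11.8 N at mid-range.
- **From the lever angle:** about 12 N.

**Last checks:** Pictures from both cameras show the block square in the corner with the lobe against it, and the lever stayed put after release. The socket, tub and screwdriver were found within about 5 pixels of where they started, which is about the detector's scatter.

**Disagreements:** The two cameras and the arm's contact readings differed by 1–2 mm on the fixture's position, within the stated calibration. The lever's start angle measured 1.82 rad, against the stated 1.6–1.8.

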